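Stand the biscuit moulds on end to dry

TASK

The two wooden biscuit moulds lying flat on the table have been brushed out and would warp if they dried lying down. Stand both on end in the steel drying rack, face to face in a row with the mould that already stands there (do not knock that one over), and slide the rack's end stop up snug against the row so that all three are held upright. Leave the brush, the shaker and the glass jar where they are.

Things in the scene. Friction and masses are not known exactly. Their poses are not given: they have to be found in the camera images.
- mould_a: wooden biscuit mould: a flat beech board 120 x 64 x 18 mm (about 0.1 kg), origin at its centre, x along its 120 mm length, y across its 64 mm width, z through its 18 mm thickness (out of the face with the two carved panels, a rosette and a wheat ear). Lies flat, carved face up, at the start.
- mould_b: wooden biscuit mould: a flat beech board 120 x 64 x 18 mm (about 0.1 kg), origin at its centre, x along its 120 mm length, y across its 64 mm width, z through its 18 mm thickness (out of the face with the two carved panels, a rosette and a wheat ear). Lies flat, carved face up, at the start.
- mould_standing: wooden biscuit mould: a flat beech board 120 x 64 x 18 mm (about 0.1 kg), origin at its centre, x along its 120 mm length, y across its 64 mm width, z through its 18 mm thickness (out of the face with the two carved panels, a rosette and a wheat ear). At the start it already stands on end (its x axis up) in the rack, against the rack's upright end.
- drying_rack: stainless drying rack, 230 mm long, 78 mm wide, fixed to the table. Origin on the table under it; x along it towards its upright end, z up. Slatted floor 16 mm above the table, between two side lips (inner faces y = +-36 mm, tops 10 mm above the floor, x = -125 to 105 mm). The upright end, a slotted plate 66 mm wide, rises 92 mm above the floor, its face at x = 90 mm; each mould takes 18 mm of x.
- rack_end (a point): foot of the fixed upright end's face: x = +90 mm, y = 0 of the rack, at floor height (16 mm above the table); axes as the rack's.
- end_stop (a joint): sliding end stop of the rack, in m: 0 = fully back (its face 135 mm from the face of the upright end), growing as it slides towards that end, 0.12 at most; it stays where it is left (about 2 N to move). It reads 0.081 with three moulds snug in between. Its upright slotted plate is 60 mm wide and 65 mm high above the floor, on a shoe 70 mm long.
- stop_face (a point): foot of the stop's face (the side towards the moulds) at floor height; moves with the stop, axes as the rack's.
- stop_knob (a point): black knob on the stop's shoe, 50 mm behind the stop's face: middle of its thick part, 25 mm in diameter, 45 mm above the floor; its top is 60 mm above the floor.
- brush: pastry brush, 197 x 42 x 13 mm, lying; a bystander.
- shaker: shaker with dark cap, 58 mm in diameter, 101 mm high, origin at its base; a bystander.
- jar: open empty glass jar, 54 mm in diameter, 93 mm high, origin at its base; a bystander.

How it is judged (in metres and radians):
At the end, for the whole second after the job is handed in: All three moulds stand on end on the rack floor at rest, long axis upright and faces square to the rack within 0.08 rad, within 8 mm of its centre line, between stop and fixed end; the end stop reads 0.076 to 0.086 m, so the row has at most 5 mm of slack (angle between the x axis of each of mould_a, mould_b, mould_standing and the z axis of drying_rack, either way round below 0.08 rad and angle between the z axis of each of mould_a, mould_b, mould_standing and the x axis of drying_rack, either way round below 0.08 rad and y of mould_a in the frame of drying_rack between -0.008 and 0.008 m and x of mould_a in the frame of drying_rack between 0.035 and 0.09 m and z of mould_a in the frame of drying_rack between 0.072 and 0.081 m and linear speed of each of mould_a, mould_b, mould_standing below 0.02 m/s and y of mould_b in the frame of drying_rack between -0.008 and 0.008 m and x of mould_b in the frame of drying_rack between 0.035 and 0.09 m and z of mould_b in the frame of drying_rack between 0.072 and 0.081 m and y of mould_standing in the frame of drying_rack between -0.008 and 0.008 m and x of mould_standing in the frame of drying_rack between 0.035 and 0.09 m and z of mould_standing in the frame of drying_rack between 0.072 and 0.081 m and value of joint end_stop between 0.076 and 0.086 m and velocity of joint end_stop below 0.01 m/s); the robot touches nothing.
It fails at once if the mould that already stands in the rack is knocked over (angle between mould_standing's own x axis and vertical above 0.5 rad).
It fails at once if the brush is shifted by more than 40 mm (distance of brush from where it was at the start of the episode above 0.04 m).
It fails at once if the shaker is shifted by more than 40 mm (distance of shaker from where it was at the start of the episode above 0.04 m).
It fails at once if the jar is shifted by more than 40 mm (distance of jar from where it was at the start of the episode above 0.04 m).
It also fails if it takes over 72 s, if anything falls off the work surface, if the arm or the gripper's body presses on something with over 40 N, if the wrist force passes 120 N, or if a joint passes its speed limit or range.

ROBOT

A 6-joint arm with a two-finger parallel gripper is mounted at the origin on a cart in front of the work surface, level with it; the furniture and walls round the work are solid. World frame = base frame: x ahead of the robot, y to its left, z up, the work surface at z = 0. Lengths are in mm, angles in rad, forces in N, time in s.
With the tool pointing down it reaches from about 350 to 875 mm from the base axis. Payload 4.2 kg.
Tool frame: the origin (TCP) lies on the mounting face of the last link; the fingertips stand 173 mm ahead of it and the grasp point (between the pads) lies grip_point_offset ahead of it (grip_point_offset is the distance from the TCP to the grasp point, in mm); z points along the fingers, y is the line along which they close (so a half turn about z gives the same grasp; the last joint's range is limited). The gripper opens to 85 mm and grips with 20 to 120 N. Pads are 22 mm wide; open, the fingers measure 114 mm over their backs; the gripper's body (76 mm by 85 mm) begins 54 mm behind the grasp point. The pads swing forward as they close: fully open they stand 13 mm farther back than shut.
Start: joints at [-0.978, 0.385, 0.008, 0, -1.194, -0.259], TCP at [204.787, -590.476, 404.712] pointing down, gripper open.
Joint ranges: [-3.14, 3.14], [-1.21, 2.06], [-1.07, 1.41], [-3.16, 2.05], [-2.99, -0.16], [-3.1, 3.1]. Speed limits (rad/s): [2.79, 2.79, 3.14, 3.14, 3.14, 3.14].

INTERFACE

Orientations are given as a unit quaternion [x, y, z, w].
In Python, from bench import read_state, get_image, job_done, recognise, place_of, grip_point_offset gives the robot as it stands. The module is installed in compiled form; this text tells all that it offers.
- The arm moves only by the tool carry_out, never from a script. Its arguments are lists of equal length, an entry for each row: "slide": the shift along the tool's x, y, z in m, a list of three; "roll": the turn about the tool's z in degrees; "claw": the finger opening in m, from 0 to 0.0854. A call has 1 to 8 rows; each row is the pose to reach, as a shift and turn from the pose commanded when the call began, along the tool's axes at that moment; what a row does not reach only later rows make up. A row lasts 1/8 s, in which the tool goes at most 62.5 mm and 10.7 degrees, less where a joint would pass 70% of its speed; a pose out of reach is approached as far as the arm can. A call with a gripper value outside its range is refused whole. The fingers move at their own pace and stop on an object; the grip force is fixed at half the most. Time passes only in rows, so rows that repeat a pose let the fingers close. It gives the time, the measured TCP pose, the force, the opening and the grip force at its end, in the units of the state.
- read_state(): the state, without advancing time (a new reading comes with each control period).
- get_image(name): name is "side" or "top" or "wrist"; returns a dict with "img" (400x640x3 uint8, red, green, blue), "z_map" (400x640 float32, mm along the optical axis (not along the pixel's ray), 0 where there is no reading), "mtx" (3x3 intrinsics, pixels), "world_from_camera" (4x4, takes a point from camera to world coordinates); the wrist camera has in their place "T_tool_cam" (4x4, takes a point from camera to tool coordinates, whose origin is the TCP and whose axes are the flange's). Camera axes: x right, y up, looking along -z (the intrinsics and any distortion apply to the point x, -y, -z); pixel columns grow to the right and rows downward; lengths in mm; the calibration is good to about 2 mm. The wrist camera is an equidistant fisheye: a pixel r from the principal point sees the ray r / f radians off the axis. A picture is of the moment at which its call begins: read the wrist's pose just before it.
- job_done(): hands the job in; it is judged then, once.
Trained networks look in a picture, given as the dict that the camera call returned (one of the last four; its "shot" number tells which), for a name from the list of things; names that differ only in an ending like _2 or _b are one class to them, and where a whole thing is asked for, a point or a joint stands for the part that bears it (a point fixed in the world has none). Each returns a list of dicts, best first, with "conf" (0 to 1); they miss things now and then, are a little off and sometimes report something else, mostly with a low value. They report only what shows in the picture. A call takes as long as a camera call.
- recognise(picture, thing): "at" ([column, row] in pixels, amid what is visible of it).
- place_of(picture, thing): "at" ([column, row] in pixels: a listed point, or the origin of a listed thing).
The state is a dict: "clock": time; "joints": joint angles; "joint_vel": joint speeds; "joint_efforts": joint torques, N m; "position": TCP position; "ee_rot": TCP orientation; "contact_force": force on the tool from outside, world axes, zero at the start; "wrist_torque": the same for the moment, N m; "gripper_width": finger opening in mm; "grasp_force": force on a finger pad.
Only numpy, scipy, OpenCV 4.12 (cv2) and the standard library are available. Lean on these libraries where they do the work, as an engineer would, in place of code of your own. Each camera call takes 0.05 s, during which the arm holds its last target. There are 200 camera calls.

## Working session

There is one attempt and no reset: what is moved stays moved. The work goes in short steps, Python scripts to look and compute and a tool call to move; the robot and the scene stay as the last step left them, time stands still between calls to the robot, and variables do not carry over. Pictures are saved under pics/ and viewed, at most 13 in all, crops included, and the job is handed in when it is done.

Besides the shell and the picture viewer there is one more tool, called after "Emit:" by a JSON object that holds its "op" and its "data". carry_out: Moves the arm, as the interface text tells. Its arguments: {"type":"object","properties":{"slide":{"type":"array"},"roll":{"type":"array"},"claw":{"type":"array"}},"required":["slide","roll","claw"]}

```bash
mkdir -p pics; cat > h.py <<'E'
import numpy as np, cv2
from bench import *
from scipy.spatial.transform import Rotation as R
def pt(p,at,z=None):
    K=p['mtx'];T=np.array(p['world_from_camera']);u,v=at
    d=np.array([(u-K[0][2])/K[0][0],-(v-K[1][2])/K[1][1],-1.])
    if z is None:
        a=p['z_map'][int(round(v))-1:int(round(v))+2,int(round(u))-1:int(round(u))+2]; s=np.median(a)
    else: s=(z-T[2,3])/(T[:3,:3]@d)[2]
    return (T@np.r_[d*s,1])[:3]
def cloud(p):
    K=p['mtx'];T=np.array(p['world_from_camera']);v,u=np.mgrid[:400,:640];s=p['z_map']
    c=np.stack([(u-K[0][2])/K[0][0]*s,-(v-K[1][2])/K[1][1]*s,-s],-1)
    w=c@T[:3,:3].T+T[:3,3]; w[s<=0]=np.nan; return w
def save(p,n): cv2.imwrite('pics/%s.png'%n,p['img'][...,::-1])
E
python3 - <<'E'
from h import *
np.set_printoptions(precision=1,suppress=True)
s=read_state();print(s,grip_point_offset() if callable(grip_point_offset) else grip_point_offset)
for n in('top','side'):
    p=get_image(n);save(p,n);print(n,np.array(p['world_from_camera'])[:3,3])
    for t in['mould_a','mould_standing','drying_rack','rack_end','stop_face','stop_knob','brush','shaker','jar']:
        for f in(recognise,place_of):
            for r in f(p,t)[:4]: print(t,f.__name__,round(r['conf'],2),np.array(r['at']),pt(p,r['at']))
E
```

```text
{'clock': 0.0, 'joints': array([-1. ,  0.4,  0. , -0. , -1.2, -0.3]), 'joint_vel': array([-0., -0.,  0.,  0.,  0., -0.]), 'joint_efforts': array([ -0. , -39.2,  18.8,   4.2,  -0. ,   0. ]), 'position': array([ 204.7, -590.3,  403.6]), 'ee_rot': array([-0.2,  1. ,  0. , -0. ]), 'contact_force': array([ 0. , -0. ,  0.7]), 'wrist_torque': array([ 0.,  0., -0.]), 'grasp_force': 0.0, 'gripper_width': 85.13686877498857} 154.70000000000002
top [  73.5   -5.6 1733.8]
mould_a call 0.79 [419.9 222.7] [ 506.5 -381.6   14.5]
mould_a call 0.74 [355.9 209.7] [ 570.1 -147.2   16.1]
mould_a call 0.85 [357.9 209.2] [ 570.9 -154.6   18.7]
mould_a call 0.65 [419.7 223.3] [ 504.5 -380.7   13.9]
mould_standing call 0.72 [202.9 233.1] [491.3 402.6 100.1]
mould_standing call 0.24 [236.2 247.2] [449.7 298.6  29.7]
mould_standing call 0.6 [205.2 231. ] [501.6 397.7  87.9]
drying_rack call 0.58 [234.  246.7] [448.  303.3  47.6]
drying_rack call 0.63 [231.3 243.9] [467.2 319.9  11.2]
rack_end call 0.56 [235.6 248.9] [444.7 301.7  24.4]
rack_end call 0.85 [201.7 235.6] [485.5 409.6  88.3]
stop_face call 0.84 [2
[... 1266 characters left out ...]
10.3] [ 401.9 -539.6   67.7]
rack_end call 0.76 [301.2 117.7] [447.9 313.1  25.6]
rack_end call 0.82 [320.9 102.9] [512.  397.9  40. ]
stop_face call 0.68 [297.8 122.2] [438.5 292.4  18.3]
stop_face call 0.86 [298.1 121.5] [439.1 295.2  19.7]
stop_knob call 0.57 [296.9 121.2] [434.9 292.1  24.4]
stop_knob call 0.76 [292.  119.6] [425.1 258.3  74.5]
brush call 0.53 [300.3 168. ] [503.4  84.2   7.7]
brush call 0.74 [293.5 162.5] [471.3 100.4  11.4]
shaker call 0.75 [368.  201.5] [792.2 -50.  102. ]
shaker call 0.53 [364.9 208.2] [786.4 -54.5  54.5]
jar call 0.55 [223.  302.6] [ 384.5 -501.3    9.7]
jar call 0.89 [223. 311.] [ 406.  -538.2   57.4]
jar call 0.25 [306.2 118.9] [473.8 297.1  45.6]
```

```bash
python3 - <<'E'
import cv2,numpy as np
a=cv2.imread('pics/top.png')[130:290,160:500]; b=cv2.imread('pics/side.png')[60:340,180:420]
cv2.imwrite('pics/c1.png',cv2.resize(a,(800,376),interpolation=2))
cv2.imwrite('pics/c2.png',cv2.resize(b,(514,600),interpolation=2))
E
python3 - <<'E'
from h import *
np.set_printoptions(precision=1,suppress=True)
pt_=[]
for n in('top','side'):
    p=get_image(n);w=cloud(p)
    for c in((507,-381),(570,-153)):
        m=(np.hypot(w[...,0]-c[0],w[...,1]-c[1])<90)&(w[...,2]>8)&(w[...,2]<30)
        P=w[m][:,:2].astype(np.float32); r=cv2.minAreaRect(P); C=np.cov(P.T);e,v=np.linalg.eigh(C)
        print(n,c,len(P),r,P.mean(0),np.sqrt(12*e),np.degrees(np.arctan2(v[1,1],v[0,1])))
    # rack pts
    m=(np.abs(w[...,0]-465)<150)&(np.abs(w[...,1]-320)<180)&(w[...,2]>75)&(w[...,2]<180)
    P=w[m];print('high',len(P));
    for lo,hi in((120,160),(95,120),(70,95)):
        q=P[(P[:,2]>lo)&(P[:,2]<hi)]
        if len(q)>3: print(lo,len(q),q.mean(0),cv2.minAreaRect(q[:,:2].astype(np.float32)))
    m=(np.abs(w[...,0]-465)<150)&(np.abs(w[...,1]-320)<180)&(w[...,2]>10)&(w[...,2]<35)
    print('low',cv2.minAreaRect(w[m][:,:2].astype(np.float32)))
E
```

```text
top (507, -381) 558 ((514.3880615234375, -373.574951171875), (136.7001953125, 136.1840057373047), 63.77738952636719) [ 508.9 -378.1] [ 72.9 123.2] 160.28766824705204
top (570, -153) 523 ((571.322265625, -153.39266967773438), (168.08689880371094, 136.01187133789062), 58.79117965698242) [ 573.5 -156.3] [ 72.8 124.4] 56.18466184722269
high 702
120 264 [551.1 319.3 127.4] ((576.5704345703125, 301.7816162109375), (132.40914916992188, 301.3511962890625), 19.780750274658203)
95 360 [580.1 281.9 113.4] ((541.1602783203125, 288.13494873046875), (148.2574005126953, 292.2016906738281), 0.4979151785373688)
70 78 [468.5 348.7  82.3] ((462.4944152832031, 333.4651794433594), (185.26719665527344, 62.65107727050781), 65.706298828125)
low ((518.21533203125, 287.08428955078125), (312.6832275390625, 311.5145263671875), 35.942386627197266)
side (507, -381) 613 ((518.6683959960938, -371.82769775390625), (84.60467529296875, 133.15687561035156), 74.80266571044922) [ 513.4 -377.7] [ 66.  123.4] 159.96052406245934
side (570, -153) 529 ((572.6472778320312, -149.85621643066406), (133.9770965576172, 125.94389343261719), 21.799297332763672) [ 576.9 -154.5] [ 68.4 123.7] 55.652285860705916
high 595
120 189 [554.  311.5 127.5] ((574.827880859375, 302.6014404296875), (116.49845886230469, 304.86163330078125), 20.978275299072266)
95 239 [571.3 288.9 111.6] ((581.30126953125, 300.9300537109375), (132.09571838378906, 296.42816162109375), 20.172847747802734)
70 167 [527.3 301.6  83.4] ((534.6358032226562, 292.37469482421875), (189.9759521484375, 248.5702667236328), 56.99587631225586)
low ((490.33721923828125, 305.2841796875), (248.10963439941406, 312.9450378417969), 9.519137382507324)
```

View pics/c1.png

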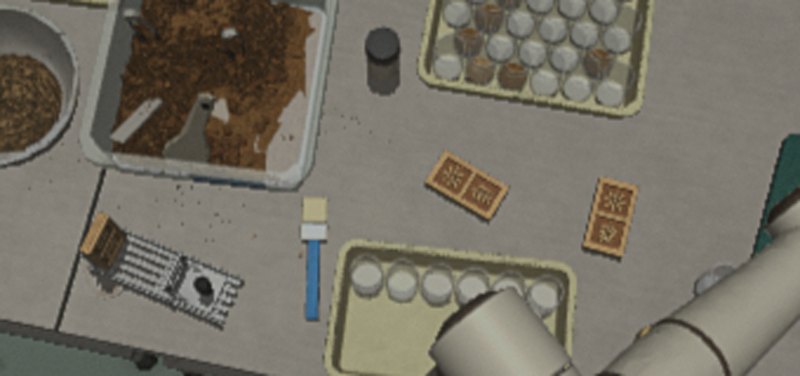

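View pics/c2.png

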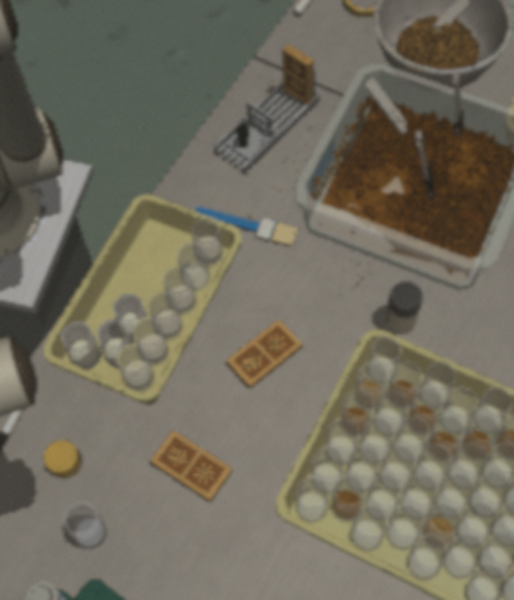

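The top crop shows the rack at lower left, with the standing mould at its far end around (100,240) and the knob at (205,285). The moulds are at (467,187) and (610,218). The side view agrees. Next I refine the mould and rack poses and work out the first move.

```bash
cat >> h.py <<'E'
def go(xyz,axdeg,s=None):
    "shift (m, tool axes) and roll (deg) to bring TCP to xyz (mm), tool x along axdeg (mod 180)"
    s=s or read_state(); M=R.from_quat(s['ee_rot']).as_matrix()
    d=M.T@(np.array(xyz)-s['position'])/1000
    cur=np.degrees(np.arctan2(M[1,0],M[0,0])); r=-((axdeg-cur+90)%180-90)
    return np.round(d,4),round(r,1),'cur yaw %.1f'%cur, s['joints'][5]
E
python3 - <<'E'
from h import *
np.set_printoptions(precision=1,suppress=True)
print(R.from_quat(read_state()['ee_rot']).as_matrix())
for n in('top','side'):
    p=get_image(n);w=cloud(p);hsv=cv2.cvtColor(p['img'],cv2.COLOR_RGB2HSV)
    for c in((508,-380),(572,-153)):
        m=(np.hypot(w[...,0]-c[0],w[...,1]-c[1])<85)&(hsv[...,1]>90)&(w[...,2]<30)
        k,l,st,_=cv2.connectedComponentsWithStats(m.astype(np.uint8)); m=l==1+np.argmax(st[1:,4])
        P=np.array([pt(p,(u,v),18) for v,u in np.argwhere(m)])[:,:2].astype(np.float32)
        r=cv2.minAreaRect(P);e,v=np.linalg.eigh(np.cov(P.T))
        print(n,len(P),r,P.mean(0),np.sqrt(12*e),np.degrees(np.arctan2(v[1,1],v[0,1])))
    # standing mould top & stop/knob
    m=(np.hypot(w[...,0]-500,w[...,1]-400)<60)&(w[...,2]>125)&(w[...,2]<145);print(n,'top edge',m.sum(),w[m].mean(0),cv2.minAreaRect(w[m][:,:2].astype(np.float32)))
    m=(np.abs(w[...,0]-640)<170)&(np.abs(w[...,1]-270)<200)&(w[...,2]>100);q=w[m]
    print('tub x>..: near rack',q[(q[:,1]>370)&(q[:,0]>530)][:,0].min(initial=9e9), [q[(abs(q[:,1]-y)<15)][:,0].min(initial=9e9) for y in (200,240,280,320,360,400)])
print(go((508,-380,330),160))
E
```

```text
[[-0.9 -0.3  0. ]
 [-0.3  0.9 -0. ]
 [-0.  -0.  -1. ]]
top 521 ((509.43218994140625, -378.58929443359375), (62.62108612060547, 119.9438705444336), 70.86709594726562) [ 509.2 -378.4] [ 62.6 119.9] 160.0238861199003
top 514 ((574.2192993164062, -155.2667236328125), (119.30093383789062, 63.9000244140625), 55.24341583251953) [ 574.  -155.4] [ 64.1 119.4] 54.68203530519629
top top edge 108 [497.5 404.2 134.7] ((497.082275390625, 405.407958984375), (20.341068267822266, 63.16099166870117), 64.4522705078125)
tub x>..: near rack 602.8310466204459 [np.float64(567.2035722035869), np.float64(575.9295640486691), np.float64(582.7471953654905), np.float64(588.8318488902916), np.float64(598.0281013062115), np.float64(470.2071653479477)]
side 616 ((511.5008239746094, -378.5643615722656), (64.8702392578125, 120.22264099121094), 70.31392669677734) [ 512. -379.] [ 64.6 120.2] 160.98085946612431
side 528 ((576.6581420898438, -155.5090789794922), (122.28024291992188, 65.60835266113281), 55.76741027832031) [ 576.7 -156.3] [ 64.9 121.5] 55.71598386903407
side top edge 71 [502.4 406.  134.6] ((500.2212219238281, 407.3349609375), (22.543230056762695, 65.74927520751953), 64.81644439697266)
tub x>..: near rack 530.3606568506763 [np.float64(572.5849956733306), np.float64(582.3689883848803), np.float64(589.9377042232155), np.float64(595.3601056781123), np.float64(604.0918883227024), np.float64(474.2084815565873)]
(array([-0.4,  0.1,  0.1]), np.float64(39.1), 'cur yaw -160.9', np.float64(-0.25859182344932286))
```

```bash
sed -i '2i np.set_printoptions(precision=4,suppress=True)' h.py; python3 - <<'E'
from h import *
print(go((472.4,-365.1,260),160.3))
E
```

```text
(array([-0.3267,  0.1253,  0.1447]), np.float64(38.8), 'cur yaw -160.9', np.float64(-0.25859182344932286))
```

Emit:
{"op": "carry_out", "data": {"slide": [[-0.047, 0.018, 0.02], [-0.094, 0.036, 0.04], [-0.14, 0.054, 0.06], [-0.187, 0.072, 0.08], [-0.233, 0.09, 0.1], [-0.28, 0.107, 0.12], [-0.327, 0.125, 0.145], [-0.327, 0.125, 0.145]], "roll": [5.5, 11, 16.5, 22, 27.5, 33, 38.8, 38.8], "claw": [0.0854, 0.0854, 0.0854, 0.0854, 0.0854, 0.0854, 0.0854, 0.0854]}}

```text
clock: 3.1
position: [474.8, -362.9, 257.6]
ee_rot: [0.169, 0.986, 0.001, -0.002]
contact_force: [-0.8, -0.8, 0.7]
gripper_width: 85.5
grasp_force: 0.0
```

```bash
cat >> h.py <<'E'
def wrist_pt(p,s,at,z):
    K=p['mtx'];u=(at[0]-K[0][2])/K[0][0];v=(at[1]-K[1][2])/K[1][1];r=np.hypot(u,v)
    k=np.sin(r)/r if r>1e-9 else 1; d=np.array([u*k,-v*k,-np.cos(r)])
    T=np.eye(4);T[:3,:3]=R.from_quat(s['ee_rot']).as_matrix();T[:3,3]=s['position'];T=T@np.array(p['T_tool_cam'])
    D=T[:3,:3]@d;return T[:3,3]+D*(z-T[2,3])/D[2]
E
python3 - <<'E'
from h import *
s=read_state();print(s['position'],s['contact_force'])
p=get_image('wrist');save(p,'w1');print(p['T_tool_cam'])
for r in place_of(p,'mould_a')[:2]:print(r,wrist_pt(p,s,r['at'],18))
print(go((472.4,-365.1,180),160.3))
E
```

```text
[ 474.7615 -362.8755  257.5616] [-0.7796 -0.7721  0.7037]
[[-0.0008  0.9535  0.3012 78.0773]
 [ 1.      0.0009 -0.0003  0.4875]
 [-0.0005  0.3012 -0.9535 30.3765]
 [ 0.      0.      0.      1.    ]]
{'at': [315.4, 260.5], 'conf': 0.9} [ 506.3413 -375.7987   18.    ]
{'at': [554.8, 238.1], 'conf': 0.9} [ 570.5073 -160.9217   18.    ]
(array([ 0.0007, -0.0004,  0.0795]), np.float64(0.1), 'cur yaw 160.4', np.float64(-1.5265127184636333))
```

View pics/w1.png

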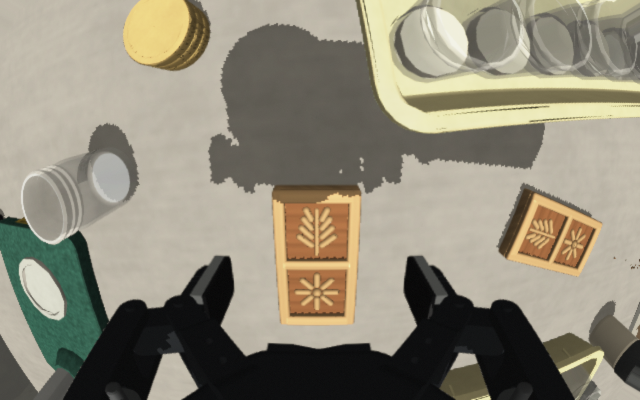

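Mould A spans columns 273–360 and rows 187–325, centred between the open fingers and square to them. I descend in two steps.

Emit:
{"op": "carry_out", "data": {"slide": [[0.001, 0, 0.027], [0.001, 0, 0.052], [0.001, 0, 0.078], [0.001, 0, 0.078]], "roll": [0, 0, 0, 0], "claw": [0.0854, 0.0854, 0.0854, 0.0854]}}

```text
clock: 3.7
position: [470.5, -365.6, 180.7]
ee_rot: [0.172, 0.985, 0.0, -0.002]
contact_force: [0.2, -0.7, 0.2]
gripper_width: 85.6
grasp_force: 0.0
```

Emit:
{"op": "carry_out", "data": {"slide": [[0, 0, 0.004], [0, 0, 0.008], [0, 0, 0.008]], "roll": [0, 0, 0], "claw": [0.0854, 0.0854, 0.0854]}}

```text
clock: 4.08
position: [471.9, -365.0, 174.2]
ee_rot: [0.171, 0.985, -0.0, 0.0]
contact_force: [-0.1, -0.2, -0.3]
gripper_width: 85.3
grasp_force: 0.0
```

Emit:
{"op": "carry_out", "data": {"slide": [[0, 0, 0], [0, 0, 0.001], [0, 0, 0.001], [0, 0, 0.001], [0, 0, 0.001], [0, 0, 0.001]], "roll": [0, 0, 0, 0, 0, 0], "claw": [0.06, 0.06, 0.06, 0.06, 0.06, 0.06]}}

```text
clock: 4.82
position: [472.3, -365.0, 174.3]
ee_rot: [0.17, 0.985, -0.0, 0.001]
contact_force: [-2.1, 1.0, 6.6]
gripper_width: 62.7
grasp_force: 66.6
```

Emit:
{"op": "carry_out", "data": {"slide": [[-0.0015, 0, -0.0095], [-0.004, 0, -0.019], [-0.008, 0, -0.028], [-0.0125, 0, -0.037], [-0.018, 0, -0.045], [-0.024, 0, -0.0525], [-0.031, 0, -0.0595], [-0.0385, 0, -0.0657]], "roll": [0, 0, 0, 0, 0, 0, 0, 0], "claw": [0.06, 0.06, 0.06, 0.06, 0.06, 0.06, 0.06, 0.06]}}

```text
clock: 5.82
position: [508.6, -378.0, 238.8]
ee_rot: [0.171, 0.985, 0.0, -0.0]
contact_force: [0.1, 1.2, -1.2]
gripper_width: 62.1
grasp_force: 65.7
```

```bash
python3 - <<'E'
from h import *
s=read_state();print(s['position'],s['contact_force'],s['gripper_width'])
p=get_image('wrist');a=p['img'];q=get_image('side')['img'][200:330,200:360]
c=np.hstack([a,np.zeros((400,160,3),np.uint8)]); c[:130,640:]=q
cv2.imwrite('pics/w2.png',c[...,::-1])
E
```

```text
[ 508.5683 -378.0332  238.7794] [ 0.0947  1.1551 -1.1507] 62.05668407187397
```

View pics/w2.png

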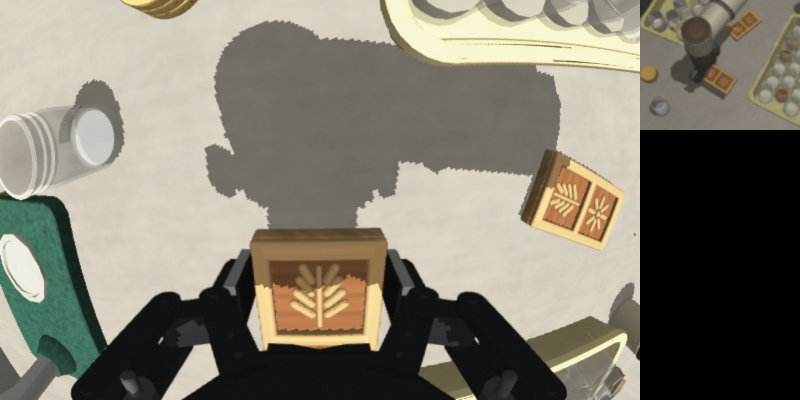

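The mould is held, spanning columns 250–387 and rows 230–345. I measure its tilt from the wrist depth.

```bash
cat >> h.py <<'E'
def wcloud(p):
    "points in tool frame, mm"
    K=p['mtx'];v,u=np.mgrid[:400,:640];x=(u-K[0][2])/K[0][0];y=(v-K[1][2])/K[1][1];r=np.hypot(x,y)+1e-9
    t=np.tan(r)/r;z=p['z_map'];c=np.stack([x*t*z,-y*t*z,-z],-1);T=np.array(p['T_tool_cam'])
    w=c@T[:3,:3].T+T[:3,3];w[z<=0]=np.nan;return w
def tilt(p,rows=(225,350),cols=(255,382)):
    "plane of the mould's face in tool frame: points in the middle columns"
    w=wcloud(p)[rows[0]:rows[1],cols[0]:cols[1]].reshape(-1,3);w=w[np.isfinite(w).all(1)]
    w=w[(abs(w[:,1])<25)&(w[:,2]<230)&(w[:,2]>100)]
    return w
E
python3 - <<'E'
from h import *
s=read_state();p=get_image('wrist');w=wcloud(p)
for r in range(222,372,6): print(r,w[r,320],p['img'][r,320],end='\n')
E
```

```text
222 [ -3.22     1.6738 239.229 ] [116 110 102]
228 [ -7.6991   1.6756 238.7039] [107  98  84]
234 [ 19.9823   1.2518 164.0541] [97 76 50]
240 [ 19.1636   1.2265 159.0588] [100  79  52]
246 [ 17.1506   1.2177 156.9194] [146 115  76]
252 [ 14.6075   1.2157 155.9193] [152 120  79]
258 [ 12.0607   1.2138 154.9049] [148 117  78]
264 [  5.1164   1.2587 161.7878] [97 62 39]
270 [  2.5088   1.2558 160.4796] [134 105  69]
276 [ -0.0827   1.2528 159.1317] [135 107  70]
282 [ -3.8579   1.2611 159.6373] [137 108  71]
288 [ -7.7935   1.2703 160.2135] [238 205 142]
294 [-10.6148   1.2689 158.9927] [240 209 144]
300 [-14.0267   1.2726 158.5543] [240 208 144]
306 [-18.6864   1.2863 159.6778] [240 210 144]
312 [-22.4619   1.2919 159.4333] [241 211 146]
318 [-26.9162   1.3024 159.8954] [241 211 147]
324 [-30.6974   1.3071 159.369 ] [242 212 148]
330 [-36.5301   1.3266 161.0626] [123  85  54]
336 [-36.8287   1.3053 156.3923] [225 184 125]
342 [-40.1446   1.3061 155.0881] [242 213 148]
348 [-49.2288   1.3458 159.5641] [124  99  67]
354 [11.154   0.9252 95.7045] [15 16 16]
360 [12.3359  0.9064 92.109 ] [16 17 18]
366 [11.771   0.8994 90.265 ] [15 15 16]
```

The mould is still level, because the pads hold it against twisting. I go low over the table and try easing the grip so it can swing.

Emit:
{"op": "carry_out", "data": {"slide": [[0, 0, 0.015], [0, 0, 0.03], [0, 0, 0.03], [0, 0, 0.03], [0, 0, 0.03], [0, 0, 0.03]], "roll": [0, 0, 0, 0, 0, 0], "claw": [0.062, 0.062, 0.062, 0.062, 0.062, 0.062]}}

```text
clock: 6.72
position: [508.2, -377.9, 208.9]
ee_rot: [0.171, 0.985, -0.0, 0.0]
contact_force: [-0.5, -0.8, -1.0]
gripper_width: 62.3
grasp_force: 65.7
```

Emit:
{"op": "carry_out", "data": {"slide": [[0, 0, 0], [0, 0, 0]], "roll": [0, 0], "claw": [0.063, 0.063]}}

```text
clock: 6.98
position: [508.1, -377.9, 208.6]
ee_rot: [0.171, 0.985, -0.0, 0.0]
contact_force: [-0.6, -1.1, -1.0]
gripper_width: 63.3
grasp_force: 35.2
```

Emit:
{"op": "carry_out", "data": {"slide": [[0, 0, 0], [0, 0, 0]], "roll": [0, 0], "claw": [0.063, 0.063]}}

```text
clock: 7.22
position: [508.1, -377.9, 208.4]
ee_rot: [0.171, 0.985, 0.0, -0.0]
contact_force: [0.2, 0.1, 0.0]
gripper_width: 62.9
grasp_force: 35.2
```

Emit:
{"op": "carry_out", "data": {"slide": [[0, 0, 0], [0, 0, 0]], "roll": [0, 0], "claw": [0.0634, 0.0634]}}

```text
clock: 7.48
position: [508.1, -377.9, 208.4]
ee_rot: [0.171, 0.985, 0.0, 0.0]
contact_force: [0.1, -0.5, -0.8]
gripper_width: 63.6
grasp_force: 21.9
```

Force falls about 33 N per mm, reaching zero near 0.0641. I ease further in small steps and check the tilt.

Emit:
{"op": "carry_out", "data": {"slide": [[0, 0, 0], [0, 0, 0], [0, 0, 0], [0, 0, 0]], "roll": [0, 0, 0, 0], "claw": [0.0637, 0.0638, 0.0639, 0.0639]}}

```text
clock: 7.98
position: [508.1, -377.9, 208.5]
ee_rot: [0.171, 0.985, -0.0, 0.0]
contact_force: [-0.2, 0.1, -0.5]
gripper_width: 64.1
grasp_force: 3.2
```

```bash
cat >> h.py <<'E'
def face():
    p=get_image('wrist');w=wcloud(p);m=(abs(w[...,1]-1)<20)&(w[...,2]>100)&(w[...,2]<290)&(abs(w[...,0]+40)<85)
    hsv=cv2.cvtColor(p['img'],cv2.COLOR_RGB2HSV);m&=(hsv[...,1]>65);m[345:]=0
    P=w[m];q=P[:,[0,2]]-P[:,[0,2]].mean(0);_,_,V=np.linalg.svd(q,full_matrices=False)
    s=read_state()
    return dict(n=len(P),tilt=np.degrees(np.arctan2(V[0,1],V[0,0])),mean=P.mean(0),lo=P.min(0),hi=P.max(0),F=s['grasp_force'],g=s['gripper_width'],pos=s['position'],cf=s['contact_force'])
E
python3 -c "
from h import *
print(face())"
```

```text
{'n': 9116, 'tilt': np.float64(161.36266287113511), 'mean': array([ -9.0613,   0.9991, 164.0396]), 'lo': array([-74.4526, -18.9952, 100.0084]), 'hi': array([ 23.171 ,  20.9998, 188.9516]), 'F': 3.1974925473332405, 'g': 63.5283164042354, 'pos': array([ 508.1306, -377.8801,  208.5152]), 'cf': array([-0.4974, -0.2823, -0.4505])}
```

It swings freely: about 19° of tilt, with the toe on the table. I raise it gently with the light grip until it hangs vertical, then tighten.

Emit:
{"op": "carry_out", "data": {"slide": [[0, 0, -0.01], [0, 0, -0.02], [0, 0, -0.03], [0, 0, -0.04], [0, 0, -0.05], [0, 0, -0.06], [0, 0, -0.07], [0, 0, -0.07]], "roll": [0, 0, 0, 0, 0, 0, 0, 0], "claw": [0.0639, 0.0639, 0.0639, 0.0639, 0.0639, 0.0639, 0.0639, 0.0639]}}

```text
clock: 9.02
position: [508.3, -378.0, 279.6]
ee_rot: [0.171, 0.985, -0.0, 0.001]
contact_force: [-0.6, -0.1, -1.7]
gripper_width: 63.7
grasp_force: 3.2
```

```bash
python3 -c "
from h import *
print(face());save(get_image('wrist'),'w3')"
```

```text
{'n': 4359, 'tilt': np.float64(-53.977113947123016), 'mean': array([  9.5837,   0.9777, 159.9444]), 'lo': array([-54.8984, -18.9932, 144.9989]), 'hi': array([ 24.4375,  20.989 , 281.6384]), 'F': 3.172198422253132, 'g': 63.95345458749424, 'pos': array([ 508.1155, -377.8524,  278.8222]), 'cf': array([-0.1776, -0.6167, -1.2917])}
```

View pics/w3.png

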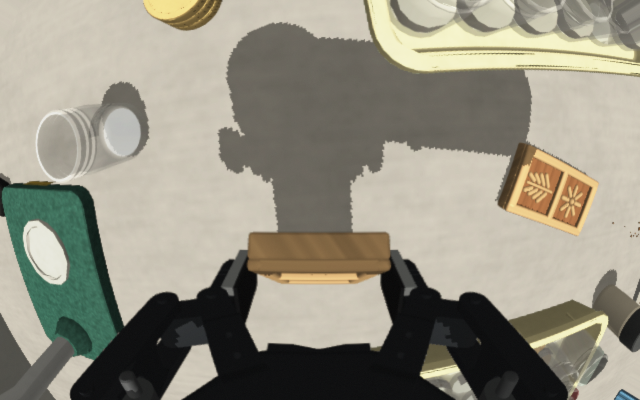

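The mould now hangs nearly vertical: its end face shows at rows 233–272. I let it settle briefly, then measure.

Emit:
{"op": "carry_out", "data": {"slide": [[0, 0, 0], [0, 0, 0], [0, 0, 0], [0, 0, 0]], "roll": [0, 0, 0, 0], "claw": [0.0639, 0.06393, 0.06393, 0.06393]}}

```text
clock: 9.62
position: [508.1, -377.9, 278.3]
ee_rot: [0.171, 0.985, 0.0, -0.0]
contact_force: [0.5, -0.4, -1.3]
gripper_width: 63.7
grasp_force: 2.3
```

```bash
cat >> h.py <<'E'
def endface(col=320):
    p=get_image('wrist');w=wcloud(p);hsv=cv2.cvtColor(p['img'],cv2.COLOR_RGB2HSV)
    for r in range(222,300,4): print(r,w[r,col],hsv[r,col])
    print(p['img'].shape)
E
python3 -c "
from h import *
endface();s=read_state();print(s['grasp_force'],s['position'],s['joints'])
pos=s['position']
"
```

```text
222 [-18.582    1.899  278.7012] [ 21  31 106]
226 [-22.8645   1.9108 280.1125] [ 18  31 108]
230 [-26.26     1.9096 279.2136] [ 20  35 108]
234 [-29.7499   1.9096 278.5005] [ 21  34 104]
238 [ 23.2622   1.1858 152.1836] [ 17 122 119]
242 [ 21.3268   1.1884 152.2533] [ 17 122 132]
246 [ 20.0599   1.1828 150.8818] [ 17 124 132]
250 [ 18.1555   1.1849 150.8317] [ 17 122 136]
254 [ 16.5527   1.1834 150.1492] [ 17 122 138]
258 [ 14.7437   1.1842 149.8485] [ 16 123 141]
262 [ 13.0875   1.1834 149.2373] [ 17 126 128]
266 [ 11.6148   1.1806 148.2868] [ 17 122 144]
270 [ 10.434    1.1749 146.8392] [ 17 124 140]
274 [  8.8807   1.1732 146.0473] [ 17 121 131]
278 [-75.5182   1.977  279.765 ] [ 19  26 205]
282 [-79.6374   1.9805 279.1978] [ 20  26 205]
286 [-83.9379   1.9855 278.827 ] [ 21  26 203]
290 [-88.2088   1.9899 278.3177] [ 22  28 203]
294 [-93.3896   2.0021 279.0388] [ 21  26 204]
298 [-97.8659   2.0076 278.6081] [ 20  26 205]
(400, 640, 3)
2.3412130773067474 [ 508.0812 -377.8626  278.3041] [-0.3843  0.5071 -0.1327 -0.     -0.9312 -1.5298]
```

The tilt is still about 23° off vertical, toe towards tool −x. I put the toe on the table and bring the light grip over it, so the mould ends up standing flush.

Emit:
{"op": "carry_out", "data": {"slide": [[0, 0, 0.01], [0, 0, 0.017], [-0.008, 0, 0.016], [-0.016, 0, 0.015], [-0.024, 0, 0.015], [-0.032, 0, 0.015], [-0.038, 0, 0.015], [-0.038, 0, 0.015]], "roll": [0, 0, 0, 0, 0, 0, 0, 0], "claw": [0.0638, 0.0638, 0.0638, 0.0638, 0.0638, 0.0638, 0.0638, 0.0638]}}

```text
clock: 10.68
position: [544.5, -390.8, 263.4]
ee_rot: [0.171, 0.985, -0.0, 0.001]
contact_force: [0.2, -0.2, 2.2]
gripper_width: 63.8
grasp_force: 5.5
```

```bash
python3 -c "
from h import *
endface();s=read_state();print(s['grasp_force'],s['position'],s['contact_force'])
"
```

```text
222 [ 21.5621   1.3111 175.5646] [ 17 120  83]
226 [ 21.3126   1.2861 170.812 ] [ 17 123  83]
230 [ 22.3108   1.2457 163.3721] [ 17 124  84]
234 [ 23.2393   1.2088 156.562 ] [ 16 124  84]
238 [ 22.764    1.1921 153.288 ] [ 17 121  84]
242 [ 23.84     1.1572 146.8532] [ 17 121  84]
246 [ 23.5265   1.141  143.6789] [ 17 122 119]
250 [ 21.9101   1.1409 143.2816] [ 17 122 134]
254 [ 20.4196   1.1394 142.6187] [ 17 121 135]
258 [ 18.3178   1.1447 143.1038] [ 17 126 136]
262 [ 17.1903   1.1392 141.7311] [ 17 124 138]
266 [ 15.0371   1.1446 142.2129] [ 17 122 142]
270 [ 12.5735   1.153  143.1532] [ 17 121 137]
274 [ 10.8858   1.1531 142.6932] [ 16 122 148]
278 [  9.439    1.1509 141.8188] [ 17 121 145]
282 [  6.5352   1.1626 143.2427] [ 17 118 134]
286 [-73.6871   1.8903 263.1051] [ 21  25 211]
290 [nan nan nan] [ 20  25 213]
294 [-83.6426   1.9156 264.9014] [ 23  25 211]
298 [-87.9591   1.9216 264.6287] [ 20  26 213]
(400, 640, 3)
5.4968661814928055 [ 544.241  -390.7538  263.3979] [ 0.9195 -0.3203  1.5164]
```

The mould stands upright on the table (end face level, top at 121 mm), but sits about 15 mm off the pads' middle. I open, centre on it and grip firmly.

Emit:
{"op": "carry_out", "data": {"slide": [[0, 0, 0], [0, 0, 0], [0.007, 0, 0], [0.015, 0, 0.001], [0.015, 0, 0.001], [0.015, 0, 0.001], [0.015, 0, 0.001], [0.015, 0, 0.001]], "roll": [0, 0, 0, 0, 0, 0, 0, 0], "claw": [0.069, 0.072, 0.072, 0.072, 0.072, 0.06, 0.06, 0.06]}}

```text
clock: 11.72
position: [530.1, -385.8, 263.3]
ee_rot: [0.171, 0.985, -0.0, 0.001]
contact_force: [-0.5, 0.8, 4.4]
gripper_width: 61.8
grasp_force: 64.6
```

```bash
python3 -c "
from h import *
endface();s=read_state();print(s['grasp_force'],s['gripper_width'],s['position'],s['contact_force'])
u=np.array([np.cos(np.radians(64.6)),np.sin(np.radians(64.6))])
t=np.array([499.5,406])-u*50;print(t,go((t[0],t[1],340),64.6))
"
```

```text
222 [ -2.6202   1.6651 237.6894] [ 17 121  95]
226 [ -3.1776   1.6323 231.4013] [ 17 122  96]
230 [ -3.6941   1.601  225.3909] [ 17 123  95]
234 [ -4.1818   1.5713 219.6605] [ 17 123  95]
238 [ -4.5396   1.5418 213.9602] [ 17 121  95]
242 [ -3.9803   1.5025 206.5992] [ 16 122  94]
246 [ -4.5691   1.4794 202.0345] [ 16 125  94]
250 [ -5.2553   1.4587 197.8893] [ 17 122  94]
254 [ -5.1469   1.4301 192.3897] [ 17 122  94]
258 [ -5.8096   1.4115 188.6171] [ 17 122  94]
262 [ -5.8135   1.3868 183.8025] [ 16 123  95]
266 [ -6.4037   1.3694 180.2502] [ 16 122  96]
270 [ -6.6242   1.3491 176.2055] [ 16 122  96]
274 [ -6.4686   1.326  171.7026] [ 17 123  95]
278 [ -6.9234   1.3099 168.385 ] [ 16 122  96]
282 [ -7.0406   1.2914 164.6597] [ 17 121  95]
286 [ -7.6254   1.278  161.7973] [ 17 120  96]
290 [ -6.8577   1.2529 157.0145] [ 16 122  96]
294 [ -7.49     1.2413 154.4622] [ 16 123  95]
298 [ -7.8917   1.2281 151.6624] [ 16 118  95]
(400, 640, 3)
64.61960792541504 61.746480539503764 [ 530.1143 -385.7811  263.3154] [0.0379 0.3869 4.6799]
[478.0532 360.8332] (array([ 0.3   ,  0.6856, -0.0775]), np.float64(-84.3), 'cur yaw 160.3', np.float64(-1.5313115368587136))
```

```bash
python3 -c "
from h import *
p=get_image('wrist');save(p,'w4');w=wcloud(p)
for r in range(294,350,4):print(r,w[r,320])
for c in (225,235,245,395,405,415): print(c,[w[r,c].round(0) for r in (260,275,290)])
"
```

```text
294 [ -7.3228   1.2398 154.2197]
298 [ -7.7333   1.2268 151.439 ]
302 [ -7.9149   1.2123 148.4329]
306 [ -8.1215   1.1986 145.5606]
310 [ -9.3565   1.1939 144.1183]
314 [-10.1663   1.1859 142.1537]
318 [-12.8313   1.1926 142.5205]
322 [-14.9067   1.1946 142.0996]
326 [-17.1981   1.198  141.8915]
330 [-20.9792   1.2123 143.3301]
334 [-23.3418   1.2157 143.0546]
338 [-138.9914    2.0216  265.3732]
342 [-144.2157    2.0301  264.8788]
346 [-150.662     2.0466  265.5207]
225 [array([-49., -82., 264.]), array([  8., -41., 145.]), array([ 13., -35., 125.])]
235 [array([  8., -39., 158.]), array([ 12., -34., 139.]), array([ 10., -32., 130.])]
245 [array([ 12., -33., 152.]), array([ 11., -30., 141.]), array([  6., -30., 136.])]
395 [array([ 12.,  35., 152.]), array([ 12.,  32., 139.]), array([  8.,  31., 133.])]
405 [array([  7.,  43., 160.]), array([ 12.,  36., 138.]), array([ 10.,  35., 130.])]
415 [array([-49.,  85., 262.]), array([  8.,  43., 145.]), array([ 13.,  37., 126.])]
```

View pics/w4.png

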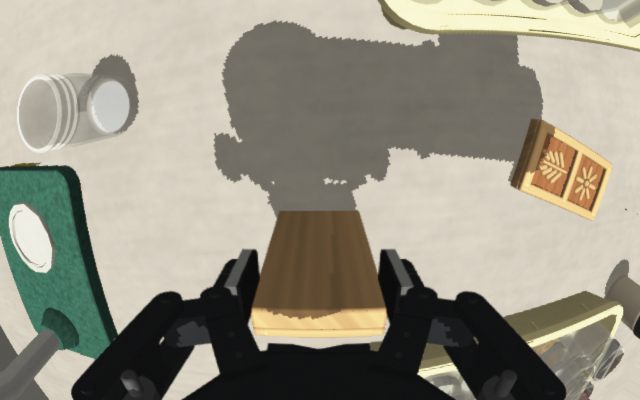

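The mould stands upright, but now it is 16 mm to the other side (end face rows 310–335, back face towards the camera). I open and re-centre, this time looking before I close.

Emit:
{"op": "carry_out", "data": {"slide": [[0, 0, 0], [0, 0, 0], [0, 0, 0]], "roll": [0, 0, 0], "claw": [0.075, 0.08, 0.08]}}

```text
clock: 12.2
position: [529.6, -385.5, 261.8]
ee_rot: [0.171, 0.985, 0.0, -0.001]
contact_force: [0.0, 0.5, 0.1]
gripper_width: 79.7
grasp_force: 0.0
```

```bash
cat >> h.py <<'E'
def top():
    "tool-frame extent of the upper end face of an upright mould; y edges"
    s=read_state();p=get_image('wrist');w=wcloud(p);hsv=cv2.cvtColor(p['img'],cv2.COLOR_RGB2HSV)
    m=(abs(w[...,1])<45)&(w[...,2]>120)&(w[...,2]<200)&(abs(w[...,0])<60)&(hsv[...,1]>80)&(hsv[...,2]>60)
    z0=np.percentile(w[m][:,2],3);q=w[m&(w[...,2]<z0+5)]
    M=R.from_quat(s['ee_rot']).as_matrix();c=(np.percentile(q,2,0)+np.percentile(q,98,0))/2
    f=w[m&(w[...,2]>z0+8)&(abs(w[...,1])<20)]
    print('n',len(q),'z',z0,'x',np.percentile(q[:,0],[2,98]),'y',np.percentile(q[:,1],[2,98]),'world',M@c+s['position'],'pos',s['position'],'rect',cv2.minAreaRect(q[:,:2].astype(np.float32)))
    if len(f)>50: print('face slope dx/dz',np.polyfit(f[:,2],f[:,0],1),f[:,2].min(),f[:,2].max())
    print('F',s['grasp_force'],s['gripper_width'],s['contact_force'])
E
python3 -c "
from h import *
top()"
```

```text
n 4381 z 140.36962801730704 x [-25.0649  -7.8246] y [-29.2234  30.4969] world [ 545.1644 -390.3772  119.3237] pos [ 529.6066 -385.5226  261.7924] rect ((-16.75223159790039, 0.6660919189453125), (63.45513153076172, 19.459436416625977), 89.67230224609375)
face slope dx/dz [  0.0493 -15.4146] 148.3765886882145 199.98481332875056
F 0.0 79.68993457506122 [0.032  0.5388 0.1416]
```

Emit:
{"op": "carry_out", "data": {"slide": [[-0.008, 0, 0], [-0.0165, 0, 0], [-0.0165, 0, 0]], "roll": [0, 0, 0], "claw": [0.08, 0.08, 0.08]}}

```text
clock: 12.62
position: [546.1, -391.4, 262.2]
ee_rot: [0.171, 0.985, -0.0, 0.0]
contact_force: [-0.4, -0.9, -0.3]
gripper_width: 80.4
grasp_force: 0.0
```

```bash
python3 -c "
from h import *
top()"
```

```text
n 5260 z 140.8200905673135 x [-5.3444 11.5675] y [-29.1248  30.4499] world [ 543.4061 -389.7412  119.3165] pos [ 546.0611 -391.381   262.2119] rect ((2.684781074523926, 0.7103691101074219), (19.04775619506836, 63.21868133544922), 0.03214249014854431)
face slope dx/dz [0.0357 6.054 ] 148.82107808738178 199.97226211345622
F 0.0 80.39491118063553 [-0.4325 -0.8986 -0.2909]
```

Emit:
{"op": "carry_out", "data": {"slide": [[0.001, 0, 0], [0.001, 0, 0], [0.001, 0, 0], [0.001, 0, 0], [0.001, 0, 0]], "roll": [0, 0, 0, 0, 0], "claw": [0.07, 0.06, 0.06, 0.06, 0.06]}}

```text
clock: 13.3
position: [544.4, -390.8, 262.7]
ee_rot: [0.171, 0.985, -0.0, 0.0]
contact_force: [-0.3, 0.9, 1.8]
gripper_width: 63.1
grasp_force: 66.7
```

```bash
python3 -c "
from h import *
top()
u=np.array([np.cos(np.radians(64.6)),np.sin(np.radians(64.6))])
t=np.array([499.5,406])-u*48;print(t,go((t[0],t[1],400),64.6))
"
```

```text
n 5330 z 141.4869924887626 x [-5.5189 11.6267] y [-29.4256  30.5173] world [ 541.7305 -389.2558  119.1762] pos [ 544.3888 -390.7763  262.7185] rect ((2.6212973594665527, 0.451873779296875), (19.469974517822266, 63.186702728271484), 0.49884822964668274)
face slope dx/dz [0.0164 8.8239] 149.48836050518904 199.99338722254777
F 66.65987491607666 63.065619573659134 [-0.2806  0.929   1.772 ]
[478.9111 362.6399] (array([ 0.3152,  0.6874, -0.1374]), np.float64(-84.3), 'cur yaw 160.3', np.float64(-1.5322834157457539))
```

Emit:
{"op": "carry_out", "data": {"slide": [[0, 0, -0.05], [0, 0, -0.1], [0.01, 0.02, -0.137], [0.034, 0.073, -0.137], [0.058, 0.126, -0.137], [0.082, 0.179, -0.137], [0.106, 0.232, -0.137], [0.13, 0.285, -0.137]], "roll": [0, 0, -4, -10, -17, -24, -31, -38], "claw": [0.06, 0.06, 0.06, 0.06, 0.06, 0.06, 0.06, 0.06]}}

```text
clock: 14.35
position: [517.2, -77.0, 398.9]
ee_rot: [-0.161, 0.987, 0.0, -0.0]
contact_force: [1.0, 0.5, -1.7]
gripper_width: 62.6
grasp_force: 66.3
```

```bash
python3 -c "
from h import *
print(read_state()['position'],go((478.9,362.6,400),64.6))
"
```

```text
[517.2236 -76.971  398.8876] (array([-0.1034,  0.429 , -0.001 ]), np.float64(-46.1), 'cur yaw -161.5', np.float64(-1.4098428908709535))
```

Emit:
{"op": "carry_out", "data": {"slide": [[-0.013, 0.054, 0], [-0.026, 0.108, 0], [-0.039, 0.162, 0], [-0.052, 0.216, 0], [-0.065, 0.27, 0], [-0.078, 0.324, 0], [-0.091, 0.378, 0], [-0.103, 0.429, 0]], "roll": [-6, -12, -18, -24, -30, -36, -41, -46], "claw": [0.06, 0.06, 0.06, 0.06, 0.06, 0.06, 0.06, 0.06]}}

```text
clock: 15.35
position: [480.2, 362.7, 398.7]
ee_rot: [-0.534, 0.846, -0.0, -0.001]
contact_force: [0.8, -0.9, -1.1]
gripper_width: 63.1
grasp_force: 66.3
```

```bash
python3 - <<'E'
from h import *
s=read_state();p=get_image('wrist');save(p,'w5');s=read_state()
print(s['position'],go((478.9,362.6,400),64.6,s))
for t,z in(('rack_end',16),('stop_face',16),('stop_knob',61),('mould_standing',76),('drying_rack',0)):
    for r in place_of(p,t)[:2]:print(t,r['conf'],r['at'],wrist_pt(p,s,r['at'],z))
E
```

```text
[480.0002 367.8341 398.1038] (array([ 0.0052, -0.0012, -0.0019]), np.float64(0.3), 'cur yaw -115.1', np.float64(-1.359828820246728))
stop_face 0.9 [324.4, 114.6] [444.4771 310.5911  16.    ]
stop_knob 0.83 [319.6, 70.4] [430.314  267.3598  61.    ]
drying_rack 0.85 [319.0, 146.4] [466.2821 342.8451   0.    ]
```

View pics/w5.png

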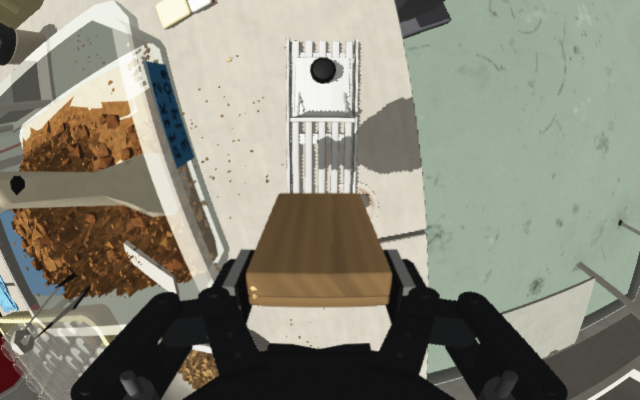

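The wrist view shows the rack upright in the image (lips at columns 290–357, knob at (323,70)), roughly in line with the held mould. I measure the offset between the held and standing moulds in the fixed cameras' depth.

```bash
cat >> h.py <<'E'
U=np.array([np.cos(np.radians(64.6)),np.sin(np.radians(64.6))]);N=np.array([-U[1],U[0]])
def tops(bands,c=(499,400),rad=110):
    for n in('top','side'):
        p=get_image(n);w=cloud(p);hsv=cv2.cvtColor(p['img'],cv2.COLOR_RGB2HSV)
        for lo,hi in bands:
            m=(np.hypot(w[...,0]-c[0],w[...,1]-c[1])<rad)&(w[...,2]>lo)&(w[...,2]<hi)&(hsv[...,1]>90)
            q=w[m]
            if len(q)<8: print(n,lo,'few',len(q));continue
            a=np.c_[q[:,:2]@U,q[:,:2]@N];e=np.percentile(a,[3,97],axis=0)
            print(n,lo,hi,len(q),'u',e[:,0],'n',e[:,1],'mid n',e[:,1].mean(),'z',np.median(q[:,2]),'rect',cv2.minAreaRect(a.astype(np.float32)))
E
python3 - <<'E'
from h import *
tops([(126,145),(235,275)])
s=read_state();p=get_image('wrist');print(s['position'],s['position'][:2]@U,s['position'][:2]@N,go((478.9,362.6,400),64.6,s))
g=cv2.cvtColor(p['img'],cv2.COLOR_RGB2GRAY).astype(int)
for r in(60,85,130,160):
    row=cv2.cvtColor(p['img'],cv2.COLOR_RGB2HSV)[r,270:380,1]; m=np.where(row<12)[0]+270
    L,Rr=m.min(),m.max(); a=wrist_pt(p,s,(L,r),26)[:2];b=wrist_pt(p,s,(Rr,r),26)[:2];print(r,L,Rr,a@N,b@N,(a+b)@N/2,a@U)
top()
E
```

```text
top 126 few 0
top 235 275 69 u [516.8333 527.8765] n [-308.7547 -252.4478] mid n -280.6012633127228 z 253.09676480915573 rect ((522.634521484375, -280.5111999511719), (12.6414794921875, 61.268558502197266), 0.203702911734581)
side 126 145 44 u [521.6855 589.7717] n [-309.3366 -272.4491] mid n -290.8928054939835 z 136.89592512642548 rect ((554.990478515625, -290.7373962402344), (45.88056182861328, 70.0831298828125), 84.45147705078125)
side 235 275 94 u [518.4855 535.6972] n [-305.3606 -250.5058] mid n -277.9331764618695 z 253.55079351308848 rect ((527.8446044921875, -279.3706359863281), (59.756683349609375, 18.983850479125977), 88.87982940673828)
[480.9902 359.6464 399.4612] 531.194918888943 -280.2304137936972 (array([-0.0018,  0.0032, -0.0005]), np.float64(-0.4), 'cur yaw -115.8', np.float64(-1.36115911225837))
60 289 358 -310.09981168554503 -235.12868218856573 -272.6142469370554 401.4081815307073
85 289 358 -310.37965305669616 -235.23318804090718 -272.80642054880167 429.54505708157075
130 289 356 -311.23256169810435 -237.17457826352882 -274.2035699808166 479.6219143435334
160 290 356 -310.9378008658048 -236.6662354533381 -273.80201815957145 513.5009163996612
n 5305 z 141.43244581950307 x [-6.9143 10.1397] y [-28.9602  31.0215] world [479.364  358.6648 256.1756] pos [481.0044 359.6708 399.6046] rect ((1.0641860961914062, 0.9909172058105469), (63.56352233886719, 19.584808349609375), 89.47518157958984)
face slope dx/dz [0.0145 7.694 ] 149.44932348859078 199.9627551511104
F 66.31564736366272 62.91794262162674 [ 0.3274  0.7159 -0.952 ]
```

Emit:
{"op": "carry_out", "data": {"slide": [[-0.015, 0.002, 0], [-0.03, 0.0045, 0.01], [-0.03, 0.0045, 0.045], [-0.03, 0.0045, 0.08], [-0.03, 0.0045, 0.105], [-0.03, 0.0045, 0.105], [-0.03, 0.0045, 0.105]], "roll": [0, 0, 0, 0, 0, 0, 0], "claw": [0.06, 0.06, 0.06, 0.06, 0.06, 0.06, 0.06]}}

```text
clock: 16.73
position: [490.2, 390.7, 295.1]
ee_rot: [-0.533, 0.846, -0.0, 0.001]
contact_force: [0.0, 0.7, 0.1]
gripper_width: 63.1
grasp_force: 66.3
```

```bash
python3 - <<'E'
from h import *
tops([(120,145),(146,165)])
s=read_state();print(s['position'],s['position'][:2]@U,s['position'][:2]@N,go((478.9,362.6,400),64.6,s),s['contact_force'])
a=get_image('side')['img'][70:150,270:350];b=get_image('top')['img'][200:280,170:270];save(get_image('wrist'),'w6')
cv2.imwrite('pics/s6.png',np.hstack([cv2.resize(a,(400,400),interpolation=2),cv2.resize(b[:,:80],(400,400),interpolation=2)])[...,::-1])
E
```

```text
top 120 145 26 u [548.4208 555.4233] n [-301.9363 -246.9088] mid n -274.42257483884845 z 135.52644023707398 rect ((554.6340942382812, -274.11383056640625), (58.45808410644531, 12.144396781921387), 87.64907836914062)
top 146 165 46 u [549.3451 558.3448] n [-303.877  -249.1415] mid n -276.50923821262154 z 151.8805032855065 rect ((554.0771484375, -276.296142578125), (58.005592346191406, 9.618599891662598), 89.28646087646484)
side 120 145 51 u [549.2491 587.453 ] n [-304.6244 -247.4291] mid n -276.0267385699324 z 133.75865856996802 rect ((562.5619506835938, -277.50018310546875), (72.59998321533203, 38.004173278808594), 64.13488006591797)
side 146 165 62 u [549.4309 572.2761] n [-297.5409 -246.3514] mid n -271.9461326502975 z 152.44500370972764 rect ((559.0482788085938, -273.1260986328125), (54.99578857421875, 32.0386962890625), 69.97857666015625)
[490.0897 390.522  295.8079] 562.9890063051854 -275.2066935377524 (array([ 0.0297, -0.0021, -0.1043]), np.float64(-0.3), 'cur yaw -115.7', np.float64(-1.3787420527864056)) [ 0.4645  0.1944 -1.8048]
```

View pics/s6.png

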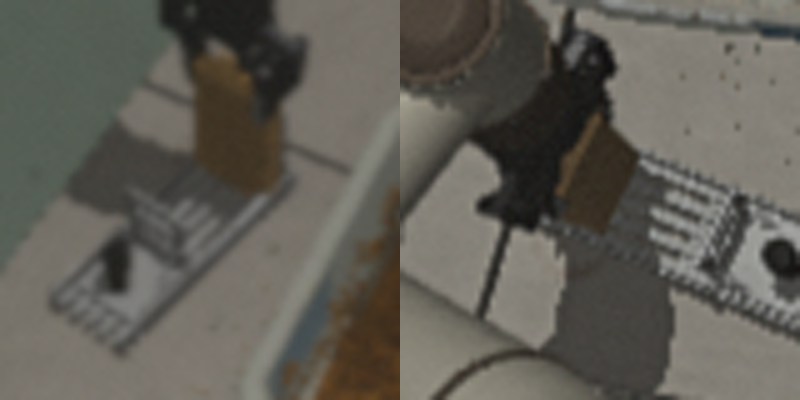

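In both views the held mould sits between the lips, in front of the standing one. I lower it to the floor.

Emit:
{"op": "carry_out", "data": {"slide": [[0, 0, 0.004], [0, 0, 0.008], [0, 0, 0.012], [0, 0, 0.015], [0, 0, 0.015], [0, 0, 0.015]], "roll": [0, 0, 0, 0, 0, 0], "claw": [0.06, 0.06, 0.06, 0.06, 0.06, 0.06]}}

```text
clock: 17.73
position: [489.8, 389.9, 279.4]
ee_rot: [-0.532, 0.847, -0.0, 0.0]
contact_force: [0.4, 0.9, -1.0]
gripper_width: 62.8
grasp_force: 66.6
```

Emit:
{"op": "carry_out", "data": {"slide": [[0, 0, 0.001], [0, 0, 0.002], [0, 0, 0.002]], "roll": [0, 0, 0], "claw": [0.06, 0.06, 0.06]}}

```text
clock: 18.1
position: [489.7, 390.0, 278.7]
ee_rot: [-0.532, 0.846, 0.0, 0.001]
contact_force: [-1.3, -0.1, 4.9]
gripper_width: 62.6
grasp_force: 67.2
```

```bash
python3 - <<'E'
from h import *
top();s=read_state();print(s['position'][:2]@U,s['position'][:2]@N)
E
```

```text
n 9524 z 141.383883543971 x [-27.2629   9.9937] y [-29.3837  30.5225] world [493.0787 398.1686 135.2061] pos [489.7306 390.0453 278.6909] rect ((-9.372060775756836, 0.3244285583496094), (40.18678283691406, 64.64231872558594), 0.11940769106149673)
face slope dx/dz [0.0167 7.3859] 149.4080067711373 199.9971346471995
F 67.16598987579346 62.56239360558008 [-1.2929 -0.0911  4.9253]
562.4162679621055 -275.0942659597332
```

Contact. The two tops are adjacent, with a gap of about 1 mm and aligned sideways. I release, rise and check.

Emit:
{"op": "carry_out", "data": {"slide": [[0, 0, -0.001], [0, 0, -0.001], [0, 0, -0.001], [0, 0, -0.001], [0, 0, -0.02], [0, 0, -0.06], [0, 0, -0.11], [0, 0, -0.12]], "roll": [0, 0, 0, 0, 0, 0, 0, 0], "claw": [0.064, 0.068, 0.075, 0.08, 0.08, 0.08, 0.08, 0.08]}}

```text
clock: 19.15
position: [490.2, 390.2, 401.9]
ee_rot: [-0.533, 0.846, 0.001, 0.004]
contact_force: [0.4, 0.1, -0.5]
gripper_width: 80.1
grasp_force: 0.0
```

```bash
python3 - <<'E'
from h import *
s=read_state();p=get_image('wrist');save(p,'w7');w=wcloud(p)
M=R.from_quat(s['ee_rot']).as_matrix();g=w@M.T+s['position'];hsv=cv2.cvtColor(p['img'],cv2.COLOR_RGB2HSV)
m=(abs(g[...,2]-136)<8)&(hsv[...,1]>80);q=g[m][:,:2];a=np.c_[q@U,q@N];print(len(q),np.percentile(a,[2,98],axis=0),cv2.minAreaRect(a.astype(np.float32)))
print(s['position'],go((575.3-40*np.cos(np.radians(55.3)),-155.5-40*np.sin(np.radians(55.3)),400),55.3,s))
E
```

```text
3657 [[ 551.9987 -305.2365]
 [ 590.4321 -244.5229]] ((554.8701171875, -428.947509765625), (124.61136627197266, 369.13128662109375), 7.651970863342285)
[490.169  390.2356 401.9319] (array([ 0.4946, -0.3067, -0.0011]), np.float64(9.1), 'cur yaw -115.6', np.float64(-1.3786306643656119))
```

View pics/w7.png

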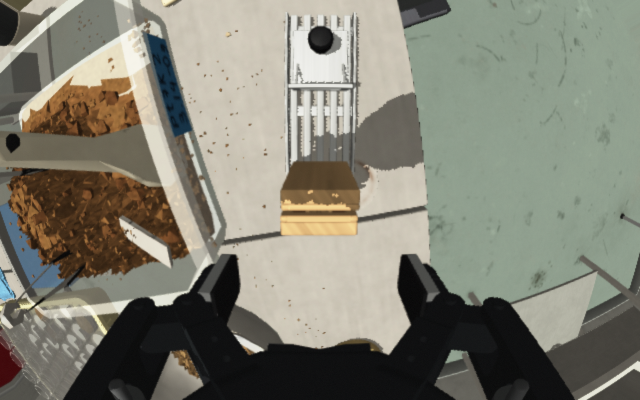

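Mould A stands upright beside the first (tops at rows 190–235, aligned). Now mould B.

Emit:
{"op": "carry_out", "data": {"slide": [[0.045, -0.028, 0], [0.09, -0.056, 0], [0.14, -0.086, 0], [0.19, -0.117, 0], [0.24, -0.148, 0], [0.29, -0.179, 0], [0.34, -0.21, 0], [0.39, -0.241, 0]], "roll": [0, 0, 0, 0, 0, 0, 0, 0], "claw": [0.0854, 0.0854, 0.0854, 0.0854, 0.0854, 0.0854, 0.0854, 0.0854]}}

```text
clock: 20.2
position: [537.6, -67.8, 396.0]
ee_rot: [-0.532, 0.847, 0.001, -0.001]
contact_force: [1.1, 0.4, 0.6]
gripper_width: 85.2
grasp_force: 0.0
```

Emit:
{"op": "carry_out", "data": {"slide": [[0.045, -0.028, 0.03], [0.09, -0.056, 0.07], [0.105, -0.066, 0.11], [0.105, -0.066, 0.14], [0.105, -0.066, 0.14], [0.105, -0.066, 0.14]], "roll": [3, 6, 9, 9, 9, 9], "claw": [0.0854, 0.0854, 0.0854, 0.0854, 0.0854, 0.0854]}}

```text
clock: 20.95
position: [552.4, -189.0, 258.0]
ee_rot: [-0.465, 0.886, -0.0, 0.0]
contact_force: [0.3, -0.0, -0.6]
gripper_width: 85.6
grasp_force: 0.0
```

```bash
python3 - <<'E'
from h import *
s=read_state();p=get_image('wrist')
for r in place_of(p,'mould_b')[:2]:print(r,wrist_pt(p,s,r['at'],18))
w=wcloud(p);g=w@R.from_quat(s['ee_rot']).as_matrix().T+s['position'];hsv=cv2.cvtColor(p['img'],cv2.COLOR_RGB2HSV)
m=(g[...,2]>4)&(g[...,2]<30)&(hsv[...,1]>80)&(np.hypot(g[...,0]-575,g[...,1]+155)<90);q=w[m][:,:2];print(len(q),cv2.minAreaRect(q.astype(np.float32)),np.percentile(q,[1,99],axis=0),np.median(g[m][:,2]))
print(s['position'],go((552.5,-188.4,173.5),55.3,s))
E
```

```text
{'at': [319.0, 262.9], 'conf': 0.86} [ 573.3422 -156.4431   18.    ]
11231 ((-42.92325210571289, 1.4684181213378906), (120.24108123779297, 64.04439544677734), 0.10222679376602173) [[-100.7516  -29.3813]
 [  16.8259   32.3617]] 15.851080020504753
[ 552.3661 -189.0335  258.0362] (array([-0.0006,  0.0003,  0.0845]), np.float64(0.1), 'cur yaw -124.6', np.float64(-0.5523456617929248))
```

Mould B is well aligned (centre at tool x −43, y +1.5). I descend, close lightly, and check the force.

Emit:
{"op": "carry_out", "data": {"slide": [[0, 0.001, 0.03], [0, 0.001, 0.06], [0, 0.001, 0.085], [0, 0.001, 0.085], [0, 0.001, 0.085], [0, 0.001, 0.085], [0, 0.001, 0.085], [0, 0.001, 0.085]], "roll": [0, 0, 0, 0, 0, 0, 0, 0], "claw": [0.0854, 0.0854, 0.0854, 0.075, 0.063, 0.063, 0.063, 0.0639]}}

```text
clock: 22.05
position: [551.8, -188.6, 173.8]
ee_rot: [-0.464, 0.886, -0.001, 0.001]
contact_force: [-0.9, 1.3, 6.0]
gripper_width: 64.0
grasp_force: 4.7
```

Emit:
{"op": "carry_out", "data": {"slide": [[0, 0, -0.008], [-0.001, 0, -0.016], [-0.003, 0, -0.024], [-0.005, 0, -0.032], [-0.008, 0, -0.04], [-0.012, 0, -0.048], [-0.016, 0, -0.056], [-0.02, 0, -0.062]], "roll": [0, 0, 0, 0, 0, 0, 0, 0], "claw": [0.0639, 0.0639, 0.0639, 0.0639, 0.0639, 0.0639, 0.0639, 0.0639]}}

```text
clock: 23.05
position: [562.7, -171.9, 235.0]
ee_rot: [-0.464, 0.886, -0.0, 0.0]
contact_force: [-0.3, -0.3, -0.4]
gripper_width: 63.6
grasp_force: 3.1
```

```bash
python3 - <<'E'
from h import *
f=face();print(f)
E
```

```text
{'n': 7146, 'tilt': np.float64(145.85197883076395), 'mean': array([ -8.3106,   1.0026, 169.2818]), 'lo': array([-82.5704, -18.9984, 147.2222]), 'hi': array([ 22.1892,  20.9955, 219.0517]), 'F': 3.13856553286314, 'g': 63.98152881565218, 'pos': array([ 563.2731, -171.6887,  235.77  ]), 'cf': array([ 0.3244, -0.0285,  0.1347])}
```

Emit:
{"op": "carry_out", "data": {"slide": [[-0.008, 0, -0.007], [-0.016, 0, -0.013], [-0.025, 0, -0.018], [-0.035, 0, -0.023], [-0.045, 0, -0.026], [-0.045, 0, -0.026]], "roll": [0, 0, 0, 0, 0, 0], "claw": [0.0639, 0.0639, 0.0639, 0.0639, 0.0639, 0.0639]}}

```text
clock: 23.85
position: [588.6, -134.5, 260.6]
ee_rot: [-0.465, 0.885, -0.0, 0.0]
contact_force: [0.5, -0.8, -1.5]
gripper_width: 63.8
grasp_force: 3.1
```

```bash
python3 - <<'E'
from h import *
s=read_state();print(s['position'],s['contact_force'],s['grasp_force'])
w=wcloud(get_image('wrist'))
for r in range(210,345,6):print(r,w[r,320])
E
```

```text
[ 588.6345 -134.4707  260.6   ] [ 0.5436 -0.8254 -1.5426] 3.1499403342604637
210 [ -3.0726   2.3183 261.4793]
216 [ -8.2658   2.3251 261.8724]
222 [-12.9416   2.3233 260.7095]
228 [-17.9754   2.3265 260.3512]
234 [ 21.2641   1.7416 158.1905]
240 [ 19.0138   1.7358 156.6186]
246 [ 16.9738   1.728  154.6548]
252 [ 14.979    1.7201 152.6771]
258 [ 12.9914   1.7128 150.7571]
264 [ 11.4082   1.7016 148.1711]
270 [  7.3518   1.7166 149.9499]
276 [ -7.6754   1.8387 169.5017]
282 [-19.5812   1.9224 182.3662]
288 [-27.6809   1.9651 188.2766]
294 [-32.8849   1.9791 189.3539]
300 [-59.9404   2.18   220.5347]
306 [-69.3849   2.2214 225.5665]
312 [-102.3318    2.4499  260.1067]
318 [-109.945     2.4662  260.5275]
324 [-117.9795    2.4845  261.1392]
330 [-126.0229    2.5017  261.4293]
336 [-134.6714    2.5221  262.0643]
342 [-142.3384    2.5344  261.3112]
```

Emit:
{"op": "carry_out", "data": {"slide": [[0, 0, -0.004], [0, 0, -0.008], [0, 0, -0.008], [0, 0, -0.008], [0, 0, -0.008], [0, 0, -0.008]], "roll": [0, 0, 0, 0, 0, 0], "claw": [0.06393, 0.06395, 0.06395, 0.06395, 0.06395, 0.06395]}}

```text
clock: 24.65
position: [588.3, -135.3, 268.7]
ee_rot: [-0.464, 0.886, -0.0, 0.0]
contact_force: [0.1, 0.2, 3.5]
gripper_width: 63.8
grasp_force: 1.9
```

```bash
python3 - <<'E'
from h import *
s=read_state();print(s['position'],s['contact_force'],s['grasp_force'])
w=wcloud(get_image('wrist'))
for r in range(222,345,5):print(r,w[r,320])
E
```

```text
[ 588.2824 -135.2842  268.7461] [0.0677 0.2284 3.4558] 1.857300829142332
222 [  7.9155   2.017  207.2597]
227 [ 12.8251   1.9047 187.1548]
232 [ 16.2064   1.8221 172.3014]
237 [ 19.7221   1.7442 158.333 ]
242 [ 20.2665   1.7092 151.815 ]
247 [ 18.1506   1.7086 151.2189]
252 [ 15.7793   1.711  151.0991]
257 [ 13.7881   1.7089 150.1913]
262 [ 11.7922   1.7069 149.2837]
267 [  9.0668   1.7127 149.6474]
272 [  7.0291   1.711  148.741 ]
277 [  5.2185   1.7071 147.4482]
282 [-75.1068   2.4516 269.809 ]
287 [-80.4457   2.4591 269.5931]
292 [-86.4494   2.472  270.195 ]
297 [-91.6309   2.4768 269.4139]
302 [-97.4898   2.4871 269.4324]
307 [-104.0645    2.5026  270.2136]
312 [-109.4802    2.5078  269.2689]
317 [-116.3775    2.5243  270.028 ]
322 [-122.0778    2.5307  269.103 ]
327 [-128.8545    2.5448  269.2822]
332 [-134.9751    2.5533  268.5028]
337 [-143.1423    2.5758  269.7834]
342 [-149.6591    2.5858  269.0223]
```

Emit:
{"op": "carry_out", "data": {"slide": [[-0.005, 0, 0], [-0.01, 0, 0], [-0.016, 0, 0], [-0.022, 0, 0], [-0.022, 0, 0], [-0.022, 0, 0]], "roll": [0, 0, 0, 0, 0, 0], "claw": [0.0639, 0.0638, 0.0638, 0.0638, 0.0638, 0.0638]}}

```text
clock: 25.45
position: [600.5, -116.9, 268.0]
ee_rot: [-0.464, 0.886, 0.0, -0.0]
contact_force: [0.2, -0.1, 0.2]
gripper_width: 64.0
grasp_force: 4.8
```

```bash
python3 - <<'E'
from h import *
top()
E
```

```text
n 5542 z 146.40709543781392 x [ 3.6335 20.5695] y [-28.8496  31.0261] world [ 592.5489 -126.2129  119.6082] pos [ 600.4554 -116.9333  267.9578] rect ((11.711407661437988, 0.7385902404785156), (64.68397521972656, 19.002487182617188), 89.74459838867188)
face slope dx/dz [-0.0426 26.7295] 154.40800561731405 199.96198815027995
F 4.835338220000267 63.98222192782908 [ 0.2214 -0.1126  0.2021]
```

Emit:
{"op": "carry_out", "data": {"slide": [[-0.003, 0, 0.002], [-0.006, 0, 0.003], [-0.006, 0, 0.003], [-0.006, 0, 0.003], [-0.006, 0, 0.003], [-0.006, 0, 0.003], [-0.006, 0, 0.003]], "roll": [0, 0, 0, 0, 0, 0, 0], "claw": [0.0638, 0.0638, 0.0638, 0.065, 0.068, 0.078, 0.078]}}

```text
clock: 26.38
position: [604.0, -112.2, 265.2]
ee_rot: [-0.464, 0.886, 0.0, -0.0]
contact_force: [0.8, 0.6, 0.1]
gripper_width: 77.7
grasp_force: 0.0
```

```bash
python3 - <<'E'
from h import *
top()
E
```

```text
n 5622 z 143.8447155540645 x [ 3.4953 20.4871] y [-28.4804  31.0543] world [ 596.0756 -121.3315  119.4195] pos [ 604.0082 -112.2054  265.1967] rect ((11.640210151672363, 1.1468276977539062), (63.37279510498047, 18.95473861694336), 89.78770446777344)
face slope dx/dz [ 0.012  18.4611] 151.8497134233783 199.99286215755455
F 0.0 77.73039585284411 [0.7711 0.5844 0.1422]
```

Standing flush. I re-centre by +10 mm and grip firmly.

Emit:
{"op": "carry_out", "data": {"slide": [[0.005, 0.001, 0.001], [0.01, 0.001, 0.002], [0.01, 0.001, 0.002], [0.01, 0.001, 0.002], [0.01, 0.001, 0.002], [0.01, 0.001, 0.002], [0.01, 0.001, 0.002]], "roll": [0, 0, 0, 0, 0, 0, 0], "claw": [0.078, 0.078, 0.078, 0.07, 0.06, 0.06, 0.06]}}

```text
clock: 27.3
position: [597.8, -119.8, 263.9]
ee_rot: [-0.464, 0.886, -0.0, 0.001]
contact_force: [0.4, -0.0, 2.4]
gripper_width: 63.0
grasp_force: 65.8
```

```bash
python3 - <<'E'
from h import *
top();s=read_state()
t=U*530+N*-275.7;print(t,go((t[0],t[1],400),64.6,s))
E
```

```text
n 5306 z 142.5559550392166 x [-5.4999 11.5277] y [-28.8834  31.0668] world [ 595.4222 -121.6639  119.336 ] pos [ 597.8485 -119.7732  263.9246] rect ((2.7706298828125, 1.0842304229736328), (63.23725891113281, 18.87087059020996), 89.64464569091797)
face slope dx/dz [ 0.0041 10.619 ] 150.56151476516237 199.99251475879598
F 65.84746241569519 63.03434692269498 [ 0.4275 -0.0279  2.4262]
[476.3852 360.5103] (array([-0.3261,  0.3729, -0.1363]), np.float64(-9.3), 'cur yaw -124.7', np.float64(-0.6726090301564032))
```

Emit:
{"op": "carry_out", "data": {"slide": [[0, 0, -0.05], [0, 0, -0.1], [0, 0, -0.136], [-0.037, 0.0415, -0.136], [-0.074, 0.083, -0.136], [-0.111, 0.1245, -0.136], [-0.148, 0.166, -0.136], [-0.185, 0.208, -0.136]], "roll": [0, 0, 0, 0, 0, 0, 0, 0], "claw": [0.06, 0.06, 0.06, 0.06, 0.06, 0.06, 0.06, 0.06]}}

```text
clock: 28.35
position: [530.7, 152.3, 398.6]
ee_rot: [-0.464, 0.886, 0.0, -0.001]
contact_force: [1.1, 0.7, -0.1]
gripper_width: 62.8
grasp_force: 66.2
```

Emit:
{"op": "carry_out", "data": {"slide": [[-0.037, 0.0415, 0], [-0.074, 0.083, 0], [-0.111, 0.1245, 0], [-0.14, 0.155, 0], [-0.152, 0.167, 0], [-0.152, 0.167, 0], [-0.152, 0.167, 0], [-0.152, 0.167, 0]], "roll": [-2, -4, -6, -8, -9.3, -9.3, -9.3, -9.3], "claw": [0.06, 0.06, 0.06, 0.06, 0.06, 0.06, 0.06, 0.06]}}

```text
clock: 29.35
position: [481.2, 369.4, 399.5]
ee_rot: [-0.534, 0.846, -0.0, -0.0]
contact_force: [-0.1, -0.4, -0.5]
gripper_width: 62.9
grasp_force: 66.1
```

```bash
python3 - <<'E'
from h import *
top();s=read_state()
t=U*541.5+N*-275.5;print(s['position'][:2]@U,s['position'][:2]@N,go((t[0],t[1],296),64.6,s))
E
```

```text
n 5300 z 142.55032371685243 x [-5.719  11.3941] y [-28.9965  30.999 ] world [479.0542 367.2666 254.9999] pos [481.2049 369.4154 399.5356] rect ((2.6080284118652344, 0.9114513397216797), (18.947038650512695, 63.35385513305664), 0.002049017930403352)
face slope dx/dz [ 0.0048 10.3628] 150.55335273846939 199.96625133438718
F 66.12047910690308 62.857956481503955 [-0.0674 -0.4423 -0.4776]
540.200174090876 -276.18340681618156 (array([-0.0013,  0.0007,  0.1036]), np.float64(-0.1), 'cur yaw -115.5', np.float64(-1.3658934862105718))
```

Emit:
{"op": "carry_out", "data": {"slide": [[0, 0.0005, 0.035], [0, 0.0005, 0.07], [0, 0.0005, 0.095], [0, 0.0005, 0.104], [0, 0.0005, 0.108], [0, 0.0005, 0.113], [0, 0.0005, 0.117], [0, 0.0005, 0.117]], "roll": [0, 0, 0, 0, 0, 0, 0, 0], "claw": [0.06, 0.06, 0.06, 0.06, 0.06, 0.06, 0.06, 0.06]}}

```text
clock: 30.4
position: [480.4, 370.8, 282.5]
ee_rot: [-0.535, 0.845, 0.0, 0.0]
contact_force: [0.3, 0.1, -1.6]
gripper_width: 62.8
grasp_force: 66.2
```

Emit:
{"op": "carry_out", "data": {"slide": [[0, 0, 0.001], [0, 0, 0.002], [0, 0, 0.003], [0, 0, 0.003]], "roll": [0, 0, 0, 0], "claw": [0.06, 0.06, 0.06, 0.06]}}

```text
clock: 30.9
position: [480.4, 371.0, 279.9]
ee_rot: [-0.535, 0.845, 0.0, 0.0]
contact_force: [-0.1, 0.3, 3.1]
gripper_width: 62.8
grasp_force: 66.5
```

```bash
python3 - <<'E'
from h import *
top();tops([(125,145)])
E
```

```text
n 10333 z 142.56439972949013 x [-33.553   11.2093] y [-29.1355  30.8916] world [484.5014 381.4957 135.1846] pos [480.4449 370.9795 279.9052] rect ((-13.286638259887695, 0.6675014495849609), (50.69401550292969, 65.08687591552734), 0.03887220472097397)
face slope dx/dz [0.0082 9.7971] 150.58926940421526 199.98293401196267
F 66.45501899560259 62.78276115187367 [-0.141   0.2839  3.125 ]
top 125 145 62 u [525.7292 583.5739] n [-303.8271 -246.2691] mid n -275.0480862557749 z 134.86423745902164 rect ((544.0464477539062, -262.1925354003906), (82.70729064941406, 45.29811096191406), 45.9133415222168)
side 125 145 87 u [527.5888 563.0625] n [-299.22   -244.8112] mid n -272.0156208936652 z 134.764513128486 rect ((544.92236328125, -279.5702209472656), (40.9011116027832, 82.2113265991211), 4.223949432373047)
```

Mould B is on the floor, 1–3 mm from A. I release and rise.

Emit:
{"op": "carry_out", "data": {"slide": [[0, 0, -0.001], [0, 0, -0.001], [0, 0, -0.001], [0, 0, -0.001], [0, 0, -0.02], [0, 0, -0.06], [0.02, 0, -0.1], [0.06, 0, -0.1]], "roll": [0, 0, 0, 0, 0, 0, 0, 0], "claw": [0.064, 0.068, 0.075, 0.08, 0.08, 0.08, 0.08, 0.07]}}

```text
clock: 32.05
position: [455.3, 317.4, 382.9]
ee_rot: [-0.535, 0.845, 0.001, 0.004]
contact_force: [1.0, -0.5, -0.7]
gripper_width: 70.0
grasp_force: 0.0
```

Emit:
{"op": "carry_out", "data": {"slide": [[0.04, 0, 0], [0.05, 0, 0], [0.05, 0, 0], [0.05, 0, 0]], "roll": [0, 0, 0, 0], "claw": [0.065, 0.065, 0.065, 0.065]}}

```text
clock: 32.55
position: [433.8, 272.4, 379.4]
ee_rot: [-0.535, 0.845, 0.0, 0.0]
contact_force: [0.6, 0.2, -0.7]
gripper_width: 64.9
grasp_force: 0.0
```

```bash
python3 - <<'E'
from h import *
s=read_state();p=get_image('wrist');save(p,'w8')
w=wcloud(p);g=w@R.from_quat(s['ee_rot']).as_matrix().T+s['position'];hsv=cv2.cvtColor(p['img'],cv2.COLOR_RGB2HSV)
for r in place_of(p,'stop_knob')[:2]:
    a=wrist_pt(p,s,r['at'],61)[:2];print(r,a@U,a@N)
a=np.c_[g[...,:2].reshape(-1,2)@U,g[...,:2].reshape(-1,2)@N].reshape(400,640,2)
m=(abs(g[...,2]-75)<7)&(hsv[...,2]<70)&(a[...,0]<505)&(a[...,0]>400)&(abs(a[...,1]+275)<30)
print('knob',m.sum(),np.percentile(a[m],[2,98],axis=0) if m.sum() else '')
m=(abs(g[...,2]-136)<7)&(hsv[...,1]>80)&(abs(a[...,1]+275)<45)&(a[...,0]>500)
print('tops',m.sum(),np.percentile(a[m],[1,99],axis=0))
print(s['position'],s['position'][:2]@U,s['position'][:2]@N)
E
```

```text
{'at': [319.1, 175.3], 'conf': 0.84} 420.3410126002268 -273.4500225121121
knob 512 [[ 408.8476 -283.3675]
 [ 429.0243 -262.6103]]
tops 2231 [[ 528.3113 -305.0046]
 [ 563.5512 -243.4855]]
[433.7951 272.3847 379.4113] 432.12467424250656 -275.02710144689
```

View pics/w8.png

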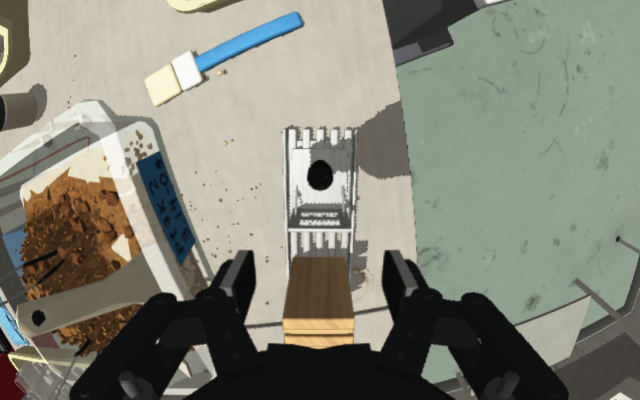

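Both placed moulds stand (tops at rows 318–345). The knob is at (319,175), so I go to grip it.

Emit:
{"op": "carry_out", "data": {"slide": [[0.011, 0.0015, 0.03], [0.011, 0.0015, 0.07], [0.011, 0.0015, 0.11], [0.011, 0.0015, 0.14], [0.011, 0.0015, 0.149], [0.011, 0.0015, 0.149], [0.011, 0.0015, 0.149]], "roll": [0, 0, 0, 0, 0, 0, 0], "claw": [0.065, 0.065, 0.065, 0.065, 0.06, 0.05, 0.04]}}

```text
clock: 33.52
position: [427.7, 262.8, 231.6]
ee_rot: [-0.535, 0.845, 0.0, 0.001]
contact_force: [-0.5, -0.3, 0.2]
gripper_width: 40.0
grasp_force: 0.0
```

Emit:
{"op": "carry_out", "data": {"slide": [[0, 0, 0], [0, 0, 0], [0, 0, 0], [0, 0, 0]], "roll": [0, 0, 0, 0], "claw": [0.032, 0.022, 0.022, 0.022]}}

```text
clock: 34.02
position: [427.7, 262.4, 231.6]
ee_rot: [-0.535, 0.845, -0.0, 0.001]
contact_force: [1.2, -0.6, 6.5]
gripper_width: 22.8
grasp_force: 39.8
```

Knob gripped. I slide the stop towards the row slowly.

Emit:
{"op": "carry_out", "data": {"slide": [[-0.006, 0, 0], [-0.013, 0, 0], [-0.02, 0, 0], [-0.028, 0, 0], [-0.036, 0, 0], [-0.043, 0, 0], [-0.049, 0, 0], [-0.053, 0, 0]], "roll": [0, 0, 0, 0, 0, 0, 0, 0], "claw": [0.022, 0.022, 0.022, 0.022, 0.022, 0.022, 0.022, 0.022]}}

```text
clock: 35.02
position: [450.7, 310.2, 231.7]
ee_rot: [-0.535, 0.845, -0.0, 0.001]
contact_force: [2.4, -2.3, 5.5]
gripper_width: 22.7
grasp_force: 39.7
```

Emit:
{"op": "carry_out", "data": {"slide": [[-0.002, 0, 0], [-0.004, 0, 0], [-0.006, 0, 0], [-0.008, 0, 0], [-0.008, 0, 0]], "roll": [0, 0, 0, 0, 0], "claw": [0.022, 0.022, 0.022, 0.022, 0.022]}}

```text
clock: 35.65
position: [454.1, 317.3, 231.6]
ee_rot: [-0.535, 0.845, -0.0, 0.001]
contact_force: [2.9, -2.3, 5.0]
gripper_width: 22.9
grasp_force: 39.7
```

```bash
python3 - <<'E'
from h import *
s=read_state();print(s['position'][:2]@U,s['position'][:2]@N,s['contact_force'][:2]@U)
w=wcloud(get_image('wrist'));g=w@R.from_quat(s['ee_rot']).as_matrix().T+s['position']
tops([(125,145),(74,88)])
E
```

```text
481.41814245421824 -274.0986829308547 -0.8795102756361216
top 125 few 0
top 74 few 1
side 125 145 157 u [531.2251 589.6367] n [-308.9988 -251.6485] mid n -280.3236639075123 z 135.78130039783946 rect ((561.1590576171875, -277.7204284667969), (64.6630859375, 65.18390655517578), 89.6749496459961)
side 74 88 19 u [533.1245 583.563 ] n [-310.427  -303.2025] mid n -306.8147265341381 z 82.92474009154898 rect ((558.7258911132812, -306.4045104980469), (7.452236652374268, 54.38470458984375), 88.32107543945312)
```

Emit:
{"op": "carry_out", "data": {"slide": [[-0.001, 0, 0], [-0.002, 0, 0], [-0.003, 0, 0], [-0.004, 0, 0], [-0.004, 0, 0]], "roll": [0, 0, 0, 0, 0], "claw": [0.022, 0.022, 0.022, 0.022, 0.022]}}

```text
clock: 36.42
position: [455.7, 320.6, 231.7]
ee_rot: [-0.535, 0.845, -0.0, 0.001]
contact_force: [3.1, -3.0, 6.5]
gripper_width: 22.6
grasp_force: 39.8
```

Emit:
{"op": "carry_out", "data": {"slide": [[-0.001, 0, 0], [-0.002, 0, 0], [-0.003, 0, 0], [-0.003, 0, 0]], "roll": [0, 0, 0, 0], "claw": [0.022, 0.022, 0.022, 0.022]}}

```text
clock: 36.92
position: [457.0, 323.3, 231.7]
ee_rot: [-0.535, 0.845, -0.001, 0.001]
contact_force: [2.1, -3.6, 5.8]
gripper_width: 22.7
grasp_force: 39.8
```

Emit:
{"op": "carry_out", "data": {"slide": [[-0.001, 0, 0], [-0.002, 0, 0], [-0.002, 0, 0]], "roll": [0, 0, 0], "claw": [0.022, 0.022, 0.022]}}

```text
clock: 37.3
position: [457.8, 324.9, 231.7]
ee_rot: [-0.535, 0.845, -0.001, 0.0]
contact_force: [1.8, -4.2, 6.0]
gripper_width: 22.9
grasp_force: 39.8
```

Emit:
{"op": "carry_out", "data": {"slide": [[-0.001, 0, 0], [-0.002, 0, 0], [-0.002, 0, 0]], "roll": [0, 0, 0], "claw": [0.022, 0.022, 0.022]}}

```text
clock: 37.67
position: [458.2, 325.6, 231.6]
ee_rot: [-0.535, 0.845, -0.001, -0.002]
contact_force: [0.7, -8.1, 10.0]
gripper_width: 22.6
grasp_force: 40.1
```

```bash
python3 - <<'E'
from h import *
s=read_state();print(s['position'][:2]@U,s['position'][:2]@N,s['contact_force'],s['contact_force'][:2]@U)
tops([(125,145)])
E
```

```text
490.64882632814965 -274.2763372539942 [ 0.696  -8.1191  9.977 ] -7.035677389032739
top 125 few 0
side 125 145 131 u [539.483  591.2837] n [-309.3516 -253.7286] mid n -281.54009853970814 z 136.12387400774264 rect ((564.8653564453125, -280.2908020019531), (65.77742004394531, 56.23355484008789), 82.78704833984375)
```

Emit:
{"op": "carry_out", "data": {"slide": [[-0.001, 0, 0], [-0.0015, 0, 0], [-0.0015, 0, 0]], "roll": [0, 0, 0], "claw": [0.022, 0.022, 0.022]}}

```text
clock: 38.15
position: [458.5, 326.0, 231.6]
ee_rot: [-0.534, 0.845, -0.002, -0.003]
contact_force: [-0.8, -10.4, 11.6]
gripper_width: 22.9
grasp_force: 40.3
```

Snug: the force climbs and the stop no longer moves. I take off the load, release and rise clear.

Emit:
{"op": "carry_out", "data": {"slide": [[0.001, 0, 0], [0.002, 0, 0], [0.002, 0, 0], [0.002, 0, 0], [0.002, 0, 0], [0.002, 0, -0.03], [0.002, 0, -0.09], [0.002, 0, -0.15]], "roll": [0, 0, 0, 0, 0, 0, 0, 0], "claw": [0.022, 0.026, 0.035, 0.05, 0.055, 0.055, 0.055, 0.055]}}

```text
clock: 39.15
position: [457.6, 326.9, 381.7]
ee_rot: [-0.535, 0.845, -0.0, -0.001]
contact_force: [0.9, 0.7, 0.2]
gripper_width: 55.1
grasp_force: 0.0
```

Emit:
{"op": "carry_out", "data": {"slide": [[0.03, 0, 0], [0.06, 0, 0], [0.06, 0, 0], [0.06, 0, 0]], "roll": [0, 0, 0, 0], "claw": [0.055, 0.055, 0.055, 0.055]}}

```text
clock: 39.65
position: [432.3, 273.0, 380.6]
ee_rot: [-0.535, 0.845, 0.0, 0.0]
contact_force: [0.2, -0.0, -0.0]
gripper_width: 55.3
grasp_force: 0.0
```

```bash
python3 - <<'E'
from h import *
s=read_state();p=get_image('wrist');q=get_image('side');t=get_image('top')
c=np.zeros((600,640,3),np.uint8);c[:400]=p['img']
c[400:600,:200]=cv2.resize(q['img'][70:140,280:350],(200,200));c[400:600,200:440]=cv2.resize(t['img'][205:275,185:269],(240,200))
cv2.imwrite('pics/w9.png',c[...,::-1])
tops([(125,145)])
w=wcloud(p);g=w@R.from_quat(s['ee_rot']).as_matrix().T+s['position'];a=g[...,:2]@np.c_[U,N];hsv=cv2.cvtColor(p['img'],cv2.COLOR_RGB2HSV)
m=(abs(g[...,2]-136)<6)&(hsv[...,1]>80)&(abs(a[...,1]+275)<45)&(a[...,0]>500);print('tops',m.sum(),np.percentile(a[m],[1,99],axis=0))
m=(abs(g[...,2]-75)<7)&(hsv[...,2]<70)&(a[...,0]>440)&(a[...,0]<520)&(abs(a[...,1]+275)<25);print('knob',m.sum(),np.percentile(a[m],[2,98],axis=0) if m.sum() else '')
print(s['position'],s['contact_force'])
E
```

```text
top 125 few 0
side 125 145 169 u [537.5872 590.5352] n [-309.0718 -249.4751] mid n -279.2734304497192 z 136.44550844882406 rect ((565.3721313476562, -279.36822509765625), (60.723541259765625, 65.22543334960938), 1.7419793605804443)
tops 1615 [[ 538.3623 -305.3047]
 [ 565.1119 -243.655 ]]
knob 418 [[ 477.4234 -283.7643]
 [ 496.8083 -263.0877]]
[432.331  273.0161 380.5872] [ 0.2391 -0.0268 -0.0271]
```

View pics/w9.png

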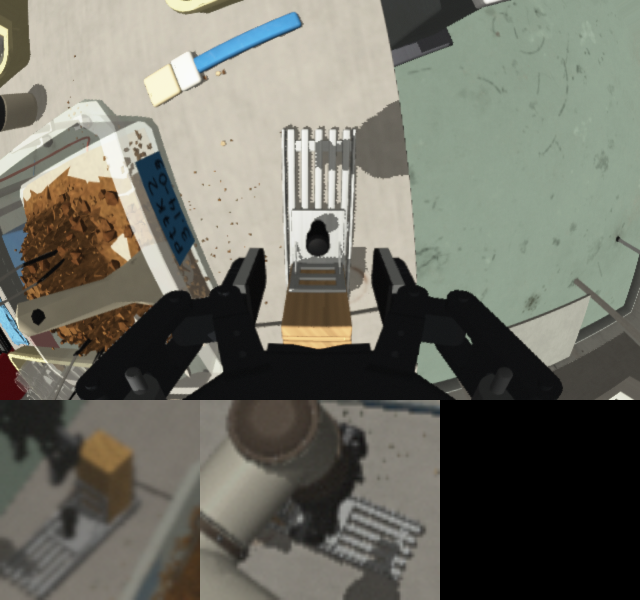

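The picture shows the row upright and compact (side view, bottom left). The stop is against it: the row is 53–54 mm long, and the knob is about 51 mm behind its face. Handing in.

```bash
python3 -c "
from bench import *
print(job_done())"
```

```text
the job is handed in; nothing more can be done
None
```

I stood both moulds on end in the rack beside the third, slid the end stop up snug against the row, and handed the job in at about 40 s. The final pictures show all three upright, and the arm never went near the brush, shaker or jar; `job_done()` gave no verdict.

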